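# Issue the red marker from the locked leaning rack

## Task

Issue the red marker for the packer: turn the yellow retaining disc on the leaning grey rack by its black bar until its notch frees the red marker's collar, pull that marker out along its lean, and stand it in the green cup. Then turn the disc back so that its notch points at the white dot, leaving the blue and black markers locked in the rack, and let go; do not disturb the cup or the other things on the table.

Things in the scene. Friction and masses are not known exactly. Their poses are not given: they have to be found in the camera images.
- disc (a joint): Angle of the retaining disc (yellow, 102 mm across, 4 mm thick) about the leaning axis, -1.4 to 1.4 rad. 0: notch at the white dot, up the slope: all locked. Grows counter-clockwise seen facing the disc. The notch is +-0.38 rad wide; a marker comes out if it is centred on it within about 0.12 rad. Friction of about 0.06 N m holds the disc where it is left; no spring.
- rack: Fixed grey block 168 x 168 x 56 mm on a dark foot 175 x 160 mm; its top face leans 30 deg from level towards its front (-x, roughly to the robot). Origin: centre of the foot's underside, z up. Three bores 60 mm from the disc's axis, at disc angles +0.96 and -0.96 rad (red and blue, either way round) and 3.14 (black, which the notch never reaches).
- disc_grip (a point): Point on the disc's axis at the height to grip its black bar. Axes turn with the disc: x along the bar to the notch, y across the bar, z out of the face along the lean. The bar is 44 mm long, 12 mm thick, and its top is 8 mm above this point; the disc's top is 26 mm below it, its underside 30 mm, the rack's face 39 mm.
- disc_notch (a point): Centre of the freed place: 60 mm from the disc's axis along the notch, 3 mm above the rack's face (the height of a seated marker's collar). Axes as disc_grip. It coincides with a collar when the notch is on that marker.
- park_mark (a point): White dot 12 mm across on the rack's face, 66 mm up the slope from the disc's axis: the locked position of the notch. Axes are those of the rack's foot: z up, x to the rack's back.
- red_marker: Red marker, 130 mm long, 11 mm thick, 30 g. Origin at its tip (lower end), z along the barrel to its upper end. From the tip: 50 mm white shank (in a bore 53 mm deep, 4 mm of play), a collar 28 mm across and 6 mm high resting on the rack's face, 74 mm of barrel to hold. The disc's rim overlaps the collar by 5 mm, 3 mm above it, and locks it unless the notch is there.
- red_marker_collar (a point): Middle of the red marker's collar, 53 mm from the tip. Axes as the marker.
- red_marker_grip (a point): Place to hold the red marker, 104 mm from the tip on its axis, 26 mm below its upper end. Axes as the marker.
- blue_marker: Blue marker, same as the red one; stays in the rack. Origin at its tip, z along the barrel.
- black_marker: Black marker, same as the red one, in the lowest place nearest the robot; stays in the rack. Origin at its tip, z along the barrel.
- cup: Loose upright green cup, 70 mm high, 68 mm across at the mouth, wall 3 mm, 0.45 kg. Origin at the centre of its underside, z up; inner floor about 5 mm above the origin.
- counter: White round tally counter with a ring, 46 x 67 x 22 mm, loose bystander; origin under its centre.
- carton: Small standing white carton 34 x 34 x 117 mm, loose bystander; origin under its centre.
- red_bottle: Small dark red bottle with a black cap, 27 mm across, 74 mm high, loose bystander; origin under its centre.
- roll: White roll of labels, 68 mm across, 26 mm high, loose bystander; origin under its centre.
- tape: Beige roll of tape, 103 mm across, 25 mm high, loose bystander; origin under its centre.
Mind the look-alikes: they are no part of the job. There is more than one size of the red_marker; the one meant has the size given above.

How it is judged (in metres and radians):
On the way, in this order (a step that is already met when the one before it is completed fails the run):
1. the disc's notch stands at the seated red marker (within 12 mm of its collar) (distance between disc_notch and red_marker_collar below 0.012 m), for 0.2 s.
2. the red marker is pulled clear of the rack (its tip above the disc's underside) (z of red_marker in the frame of disc_grip above -0.03 m), for 0.1 s.
3. the red marker stands in the cup, released (z of red_marker in the frame of cup below 0.02 m and horizontal distance between red_marker and cup below 0.034 m and angle between red_marker's own z axis and vertical below 0.8 rad and contact force between the fingers and red_marker below 0.1 N), for 0.2 s.
At the end, for the whole second after the job is handed in: The red marker stands at rest in the upright cup (tip within 20 mm of the cup's underside and inside its wall, leaning less than 0.8 rad), the disc is back within 0.2 rad of the white dot, and the blue and black markers are still seated (moved less than 20 mm) (z of red_marker in the frame of cup below 0.02 m and horizontal distance between red_marker and cup below 0.034 m and angle between red_marker's own z axis and vertical below 0.8 rad and linear speed of each of red_marker, cup below 0.03 m/s and angle between cup's own z axis and vertical below 0.08 rad and value of joint disc between -0.2 and 0.2 rad and distance of each of blue_marker, black_marker from where it was at the start of the episode below 0.02 m); the robot touches nothing.
It fails at once if the blue or black marker is pulled out of its place (20 mm) (distance of any of blue_marker, black_marker from where it was at the start of the episode above 0.02 m).
It fails at once if the cup is tipped (0.3 rad) or shoved away (40 mm) (angle between cup's own z axis and vertical above 0.3 rad or distance of cup from where it was at the start of the episode above 0.04 m).
It fails at once if a bystander is shoved (30 mm) (distance of any of counter, carton, red_bottle, roll, tape from where it was at the start of the episode above 0.03 m).
It also fails if it takes over 72 s, if anything falls off the work surface, if the arm or the gripper's body presses on something with over 40 N, if the wrist force passes 120 N, or if a joint passes its speed limit or range.

## Robot

A 6-joint arm with a two-finger parallel gripper is mounted at the origin on a cart in front of the work surface, level with it; the furniture and walls round the work are solid. World frame = base frame: x ahead of the robot, y to its left, z up, the work surface at z = 0. Lengths are in m, angles in degrees, forces in N, time in s.
With the tool pointing down it reaches from about 0.4 to 0.825 m from the base axis. Payload 7 kg.
Tool frame: the origin (TCP) lies at the very end of the fingers, on their centre line; the grasp point (between the pads) lies 19 mm behind it (ctrl.hold_point_z is the distance from the TCP to the grasp point, in m); z points along the fingers, y is the line along which they close (so a half turn about z gives the same grasp; the last joint's range is limited). The gripper opens to 88 mm and grips with 3 to 60 N. Pads are 19 mm wide; open, the fingers measure 130 mm over their backs; the gripper's body (78 mm by 193 mm) begins 47 mm behind the grasp point.
Start: joints at [-60.785, 20.546, 0.682, 0, -70.136, -16.507], TCP at [0.148, -0.658, 0.2] pointing down, gripper open.
Joint ranges: [-176.03, 176.03], [-82.01, 121.73], [-58.28, 71.71], [-173.87, 95.51], [-174.79, -0.11], [-173.66, 173.66]. Speed limits (degrees/s): [136.94, 136.94, 172.46, 180, 180, 180].

## Interface

Orientations are given as [roll, pitch, yaw] about the fixed x, y, z axes, in that order (R = Rz(yaw) Ry(pitch) Rx(roll)).
In Python, from plant import sensors, viewer, workorder, ctrl gives the robot as it stands.
- The arm moves only by the shell command python3 -m pendant 'ROWS'. ROWS is JSON, a list of rows, each a list of 3 entries, a list of its own where there are three numbers: the opening, from -1 (shut) to 1 (fully open), so that 0 is half open, then the shift along the tool's x, y, z in m, then the turn, a rotation vector about the tool's x, y, z in degrees. A call has 1 to 10 rows; each row is the pose to reach, as a shift and turn from the pose commanded when the call began, along the tool's axes at that moment; what a row does not reach only later rows make up. A row lasts 1/12 s, in which the tool goes at most 41.7 mm and 7.16 degrees, less where a joint would pass 70% of its speed; a pose out of reach is approached as far as the arm can. A call with a gripper value outside its range is refused whole. The fingers move at their own pace and stop on an object; the grip force is fixed at half the most. Time passes only in rows, so rows that repeat a pose let the fingers close. It gives the time, the measured TCP pose, the force, the opening and the grip force at its end, in the units of the state.
- sensors.get_obs(): the state, without advancing time (a new reading comes with each control period).
- viewer.snapshot(name): name is "side" or "top"; returns the picture (480x640x3 uint8, red, green, blue); there is no depth.
- viewer.camera_params(name): a dict with "fx", "fy", "cx", "cy" (pixels), "extrinsics" (4x4, takes a point from world to camera coordinates). Camera axes: x right, y up, looking along -z (the intrinsics and any distortion apply to the point x, -y, -z); pixel columns grow to the right and rows downward; lengths in m; the calibration is good to about 2 mm. A picture is of the moment at which its call begins. camera_params takes no time and is no camera call.
- workorder.close_job(): hands the job in; it is judged then, once.
The state is a dict: "clock": time; "joint_pos": joint angles; "qvel": joint speeds; "tau": joint torques, N m; "tool_pos": TCP position; "orientation": TCP orientation; "force": force on the tool from outside, world axes, zero at the start; "moment": the same for the moment, N m; "opening": finger opening in m; "gripper_force": force on a finger pad.
Only numpy, scipy, OpenCV 4.12 (cv2) and the standard library are available. Lean on these libraries where they do the work, as an engineer would, in place of code of your own. Each camera call takes 0.05 s, during which the arm holds its last target. There are 200 camera calls.

## Working session

There is one attempt and no reset: what is moved stays moved. The work goes in short steps, Python scripts to look and compute and a shell command to move; the robot and the scene stay as the last step left them, time stands still between calls to the robot, and variables do not carry over. Pictures are saved under pics/ and viewed, at most 10 in all, crops included, and the job is handed in when it is done.

```bash
mkdir -p pics; ls; python3 - <<'E'
from plant import sensors, viewer, ctrl
import cv2, json
for n in ("side","top"):
    im=viewer.snapshot(n); cv2.imwrite(f"pics/{n}0.png",im[:,:,::-1])
    print(n,viewer.camera_params(n))
print(sensors.get_obs(), ctrl.hold_point_z)
E
```

```text
pics
side {'fx': 488.66549877129955, 'fy': 488.66549877129955, 'cx': 316.8013091817887, 'cy': 236.01296349626026, 'extrinsics': array([[-0.99673852, -0.08039761, -0.00696802,  0.50954272],
       [ 0.02439263, -0.38246266,  0.92364891, -0.16127601],
       [-0.07692417,  0.92046648,  0.38317637, -1.00634108],
       [ 0.        ,  0.        ,  0.        ,  1.        ]])}
top {'fx': 510.7220402952785, 'fy': 510.7220402952785, 'cx': 314.9835884257969, 'cy': 248.21541975992997, 'extrinsics': array([[ 0.02511966, -0.99963629, -0.00981326, -0.05900069],
       [ 0.98389936,  0.02298428,  0.1772393 , -0.55029239],
       [-0.17694929, -0.01410745,  0.98411886, -1.40224126],
       [ 0.        ,  0.        ,  0.        ,  1.        ]])}
{'clock': 0.1, 'joint_pos': array([-6.07854391e+01,  2.05878017e+01,  6.39279684e-01, -1.67334749e-02,
       -7.01341002e+01, -1.65077381e+01]), 'qvel': array([ 0.09092939, -0.07910122,  0.05407243, -0.0040081 ,  0.02196091,
       -0.13031621]), 'tau': array([-1.52602523e-03, -5.84161627e+01,  2.93753922e+01,  7.01563016e+00,
        1.02089092e-02, -5.86964052e-05]), 'tool_pos': array([ 0.1483509 , -0.65802378,  0.19911618]), 'orientation': array([ 1.79916313e+02, -8.39577651e-03, -1.67298869e+02]), 'force': array([ 0.06667962,  0.62074991, -0.43997511]), 'moment': array([ 0.02302171, -0.00623056,  0.00499993]), 'gripper_force': 0.0, 'opening': 0.08737792259662569} 0.0188
```

View pics/side0.png

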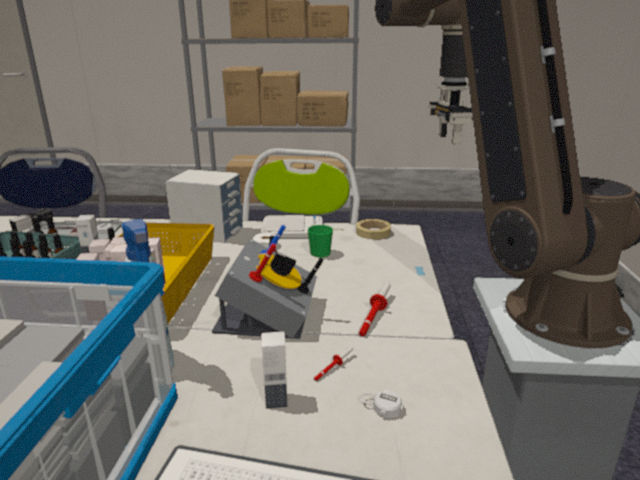

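View pics/top0.png

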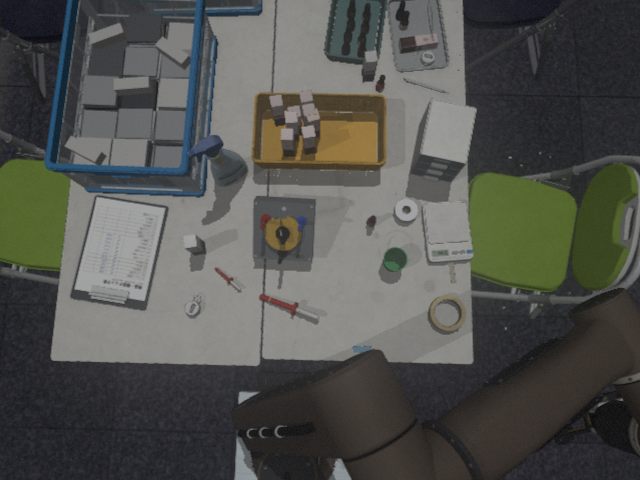

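The side view shows the rack at about (265,290), with the red marker near (262,262), blue at (275,240), black at (313,275) and the green cup at (320,241). The top view shows the disc at (283,233), red at (265,218), blue at (301,222) and the cup at (395,260).
There are three red candidates in the top view: a large one lying at (290,305), a small one lying at (228,279), and one seated in the rack at (265,218). Only the seated one fits the description, since it is collar-locked under the disc. I'll confirm that with a crop.

```bash
python3 - <<'E'
import cv2, numpy as np
s=cv2.imread("pics/side0.png");t=cv2.imread("pics/top0.png")
a=cv2.resize(s[215:345,205:345],None,fx=4.6,fy=4.6,interpolation=cv2.INTER_CUBIC)[:598,:400*2]
a=cv2.resize(s[215:345,205:335],(400,400),interpolation=cv2.INTER_CUBIC)
b=cv2.resize(t[185:275,240:330],(400,400),interpolation=cv2.INTER_CUBIC)
cv2.imwrite("pics/crop0.png",cv2.convertScaleAbs(np.hstack([a,b]),alpha=1.3))
E
```

```text
(no output)
```

View pics/crop0.png

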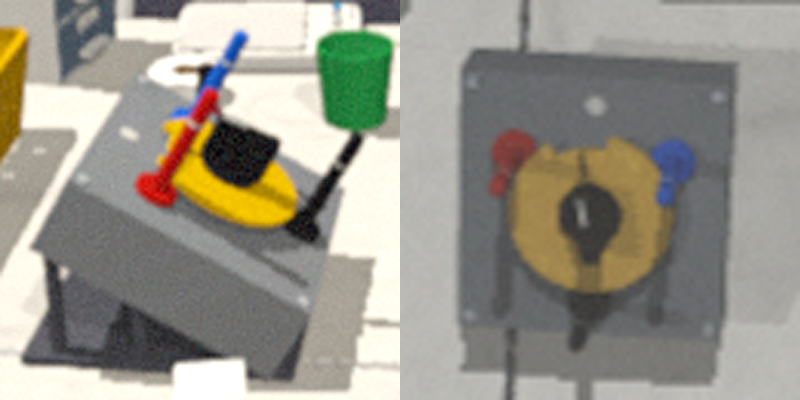

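The crop confirms it. The red marker seated in the rack at side (262,260) / top (262,222) has its collar under the disc's rim, and the notch is at the white dot. The two lying red pens are look-alikes. Next I'll triangulate.

```bash
cat > h.py <<'E'
import numpy as np, cv2
from plant import viewer
CP={n:viewer.camera_params(n) for n in("side","top")}
def ray(n,p):
    c=CP[n];E=c["extrinsics"];R=E[:3,:3]
    d=np.array([(p[0]-c["cx"])/c["fx"],-(p[1]-c["cy"])/c["fy"],-1]);d=R.T@d
    return -R.T@E[:3,3], d/np.linalg.norm(d)
def tri(ps,pt):
    (a,d),(b,e)=ray("side",ps),ray("top",pt)
    s=np.linalg.lstsq(np.c_[d,-e],b-a,rcond=None)[0]
    P,Q=a+s[0]*d,b+s[1]*e
    return (P+Q)/2,np.linalg.norm(P-Q)*1000
def plane(n,p,z):
    a,d=ray(n,p); return a+d*(z-a[2])/d[2]
def proj(n,P):
    c=CP[n];q=c["extrinsics"]@np.r_[P,1]
    return np.array([c["cx"]+c["fx"]*q[0]/-q[2],c["cy"]-c["fy"]*q[1]/-q[2]])
def blobs(im,lo,hi,win,amin=3):
    x0,y0,x1,y1=win
    m=cv2.inRange(cv2.cvtColor(im[y0:y1,x0:x1],cv2.COLOR_BGR2HSV),lo,hi)
    n,l,st,c=cv2.connectedComponentsWithStats(m)
    return [(np.argwhere(l==i)[:,::-1]+[x0,y0]) for i in range(1,n) if st[i,4]>=amin]
E
python3 - <<'E'
from h import *
s=cv2.imread("pics/side0.png");t=cv2.imread("pics/top0.png")
def show(n,bl):
    for b in sorted(bl,key=len)[::-1][:4]:
        b=b.astype(float);m=b.mean(0);w,v=np.linalg.eigh(np.cov((b-m).T));a=v[:,1];a=a*np.sign(-a[1]) 
        pr=(b-m)@a
        print(n,len(b),m.round(1),"up end",(m+a*pr.max()).round(1),"low",(m+a*pr.min()).round(1),"bbox",b.min(0),b.max(0))
red=((0,130,60),(8,255,255));blu=((105,120,50),(130,255,255))
show("sR",blobs(s,*red,(240,230,290,290)));show("sB",blobs(s,*blu,(255,220,300,260)))
show("tR",blobs(t,*red,(255,205,285,240)));show("tB",blobs(t,*blu,(285,205,315,240)))
show("sY",blobs(s,(18,120,80),(32,255,255),(235,240,320,300)));show("tY",blobs(t,(15,90,80),(32,255,255),(255,205,315,255)))
g=lambda im,w,th:[print("dot",w,(np.argwhere(cv2.cvtColor(im,cv2.COLOR_BGR2GRAY)[w[1]:w[3],w[0]:w[2]]>th)[:,::-1].mean(0)+w[:2]).round(1))]
g(s,(240,253,254,264),150);g(t,(278,203,290,214),130)
show("sG",blobs(s,(50,120,40),(85,255,255),(300,215,345,265)));show("tG",blobs(t,(50,60,30),(85,255,255),(375,240,415,280)))
E
```

```text
sR 160 [257.7 271.5] up end [266.6 256.3] low [253.  279.6] bbox [249. 256.] [268. 281.]
sR 34 [271.2 250. ] up end [274.1 245.4] low [268.5 254.3] bbox [267. 245.] [275. 255.]
sB 45 [274.  239.8] up end [277.4 236.4] low [269.9 243.9] bbox [270. 236.] [278. 244.]
sB 33 [280.9 229.9] up end [283.4 225.6] low [278.6 233.8] bbox [278. 226.] [284. 234.]
sB 14 [263.8 251.1] up end [266.1 250.4] low [261.  251.9] bbox [261. 250.] [266. 252.]
tR 30 [264.9 217.2] up end [268.6 216. ] low [261.5 218.4] bbox [262. 215.] [269. 221.]
tR 5 [261.6 226.2] up end [262. 225.] low [261.3 227.1] bbox [261. 225.] [262. 227.]
tB 45 [301.2 219.9] up end [297.7 217.8] low [305.1 222.3] bbox [297. 217.] [305. 224.]
tB 11 [299.2 227.9] up end [299.7 225.9] low [298.7 229.9] bbox [298. 226.] [300. 230.]
sY 615 [281.3 276.5] up end [262.3 268.8] low [300.4 284.1] bbox [261. 254.] [301. 288.]
sY 39 [260.8 257.1] up end [262.2 253.3] low [258.8 262.9] bbox [258. 254.] [264. 263.]
sY 4 [256.5 266.5] up end [256.5 266. ] low [256.5 267. ] bbox [256. 266.] [257. 267.]
tY 777 [282.1 233. ] up end [264.6 230.4] low [300.1 235.6] bbox [265. 216.] [300. 250.]
dot (240, 253, 254, 264) [246.4 257.9]
dot (278, 203, 290, 214) [nan nan]
sG 615 [319.9 240.1] up end [319.6 225. ] low [320.2 257. ] bbox [309. 225.] [331. 257.]
tG 154 [393.9 263.6] up end [407.1 258.2] low [385.6 267. ] bbox [384. 248.] [406. 270.]
tG 7 [392.1 247.9] up end [395. 247.] low [389.9 248.6] bbox [390. 247.] [395. 249.]
tG 6 [386.3 251.7] up end [387.7 249.8] low [384.8 253.8] bbox [385. 250.] [388. 254.]<stdin>:12: RuntimeWarning: Mean of empty slice.
  ret = um.true_divide(
```

```bash
cat > fit.py <<'E'
from h import *
c,sn=np.cos(.96),np.sin(.96)
# model in face frame (u up slope, v left, n out), origin on axis at face
M={"dot":(66,0,0),"redtop":(60*c,60*sn,80),"bluetop":(60*c,-60*sn,80),"blacktop":(-60,0,80),"redcol":(60*c,60*sn,6)}
P={"dot":((246.4,257.9),(283.5,208.2)),"redtop":((273.8,246.0),(261.7,226.7)),"bluetop":((283.1,226.1),(299.1,228.9)),
 "blacktop":((320.7,259.8),(279.7,261.2)),"redcol":((255.7,275.2),(265.2,219.0))}
W=[];Q=[]
for k in M:
    p,e=tri(*P[k]);print(k,p.round(4),"gap mm",round(e,1));W.append(p);Q.append(np.array(M[k])/1000)
W=np.array(W);Q=np.array(Q)
r=np.radians(30);L=np.array([[np.cos(r),0,-np.sin(r)],[0,1,0],[np.sin(r),0,np.cos(r)]])
Ql=Q@L.T
# free rotation for check, then yaw-only with lean 30
a,b=Ql-Ql.mean(0),W-W.mean(0)
U,S,V=np.linalg.svd(a.T@b);R=V.T@np.diag([1,1,np.sign(np.linalg.det(V.T@U.T))])@U.T
print("free rotvec deg",np.degrees(cv2.Rodrigues(R)[0].ravel()).round(1))
yaw=np.arctan2((a[:,0]*b[:,1]-a[:,1]*b[:,0]).sum(),(a[:,0]*b[:,0]+a[:,1]*b[:,1]).sum())
Rz=cv2.Rodrigues(np.array([0,0,yaw]))[0]
F=Rz@L;o=W.mean(0)-Rz@Ql.mean(0)
print("yaw",np.degrees(yaw).round(2),"face origin",o.round(4),"res mm\n",((W-(o+Q@F.T))*1000).round(1))
np.savez("rack.npz",F=F,o=o)
E
python3 fit.py; python3 - <<'E'
from h import *
# cup rim in side: bbox x309-331 ; rim centre ; bottom 257
t=cv2.imread("pics/top0.png");s=cv2.imread("pics/side0.png")
b=blobs(s,(50,120,40),(85,255,255),(300,215,345,265))[0]
for y in (225,226,228,230,232,240,250,255,257): x=b[b[:,1]==y][:,0];print(y,x.min(),x.max())
a=cv2.resize(t[238:283,370:430],(800,600),interpolation=cv2.INTER_CUBIC);cv2.imwrite("pics/cup.png",cv2.convertScaleAbs(a,alpha=1.5))
E
```

```text
dot [0.6465 0.0418 0.1278] gap mm 0.8
redtop [0.5819 0.0928 0.1779] gap mm 0.4
bluetop [ 0.5784 -0.0049  0.1789] gap mm 0.4
blacktop [0.4992 0.0464 0.1305] gap mm 0.6
redcol [0.6183 0.0918 0.1159] gap mm 1.4
free rotvec deg [-0.3 -1.  -1.7]
yaw -1.82 face origin [0.5902 0.0436 0.0927] res mm
 [[-0.8  0.   2.1]
 [ 0.3 -0.2 -1.3]
 [-0.1  0.3 -0.2]
 [ 0.9 -0.1 -1.4]
 [-0.3 -0.   0.8]]
225 322 323
226 313 325
228 309 331
230 309 331
232 309 331
240 310 330
250 311 329
255 314 326
257 320 320
```

View pics/cup.png

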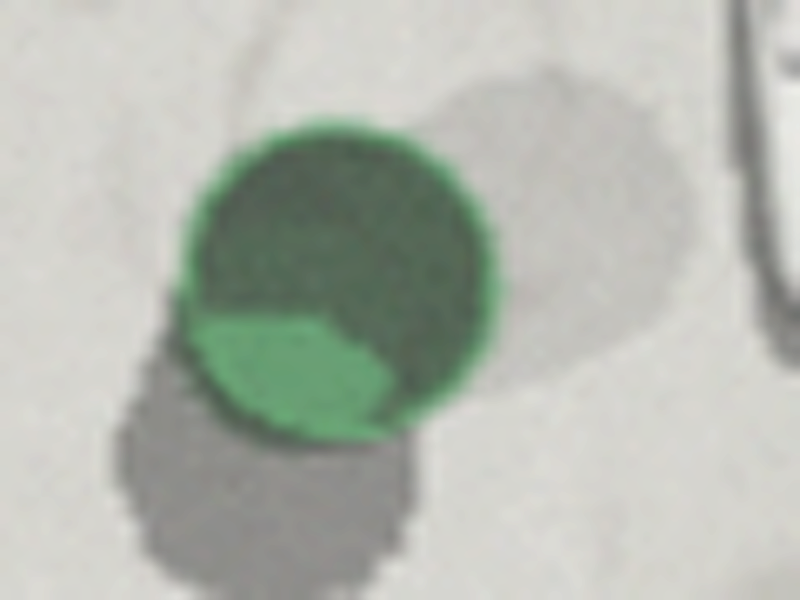

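The cup's rim in the top view is a circle centred at about (395.1,258.5). Next I'll locate the cup, check the disc's starting angle and write the delta helper.

```bash
cat > go.py <<'E'
from h import *
from scipy.spatial.transform import Rotation as Ro
from plant import sensors
Z=np.load("rack.npz");F,o=Z["F"],Z["o"]
def facepose(u,v,n,th=0):   # TCP at (u,v,n) mm in face frame, tool z=-n, tool y=+v turned by th deg
    T=F@Ro.from_euler("z",th,degrees=True).as_matrix()@np.diag([-1,1,-1])
    return o+F@np.array([u,v,n])/1000,T
def delta(p,R,say=""):
    s=sensors.get_obs();C=Ro.from_euler("xyz",s["orientation"],degrees=True)
    d=C.inv().apply(p-s["tool_pos"]);r=(C.inv()*Ro.from_matrix(R)).as_rotvec(degrees=True)
    print(say,"shift",d.round(4),"turn",r.round(2),"| now",s["tool_pos"].round(4),"rpy",s["orientation"].round(1),"j",s["joint_pos"].round(0),"open",round(s["opening"],4),"t",round(s["clock"],1))
def where():
    s=sensors.get_obs();print("face coords mm",(F.T@(s["tool_pos"]-o)*1000).round(1),"F",s["force"].round(1))
E
python3 - <<'E'
from go import *
c,e=tri((320,229.3),(395.1,258.5));print("cup rim",c.round(4),e)
print("cup top-only at z=.07",plane("top",(395.1,258.5),.07).round(4))
for a in (-.38,.38): print("notch edge crop px",((proj("top",o+F@np.array([51*np.cos(a),51*np.sin(a),13])/1000)+.5-[240,185])*4.444).round(0))
print("bar ends crop",[((proj("top",o+F@np.array([x,0,47])/1000)+.5-[240,185])*4.444).round(0) for x in (-22,22)])
print("marker red top/grip", (o+F@np.array([34.4,49.1,54])/1000).round(4))
delta(*facepose(0,0,160),"hover"); print(facepose(0,0,160)[0])
E
```

```text
cup rim [ 0.5242 -0.27    0.0678] 0.05116526065603361
cup top-only at z=.07 [ 0.5239 -0.2697  0.07  ]
notch edge crop px [224. 141.]
notch edge crop px [162. 138.]
bar ends crop [array([185., 265.]), array([187., 196.])]
marker red top/grip [0.5946 0.0926 0.1566]
hover shift [-0.5079  0.6074 -0.0313] turn [  3.88 -29.86  14.17] | now [ 0.1484 -0.658   0.1991] rpy [ 179.9   -0.  -167.3] j [-61.  21.   1.  -0. -70. -17.] open 0.0874 t 0.1
[0.51028902 0.04613622 0.23122102]
```

```bash
python3 - <<'E'
import cv2, numpy as np
s=cv2.imread("pics/side0.png");t=cv2.imread("pics/top0.png")
f=lambda i,x,y,w:cv2.resize(i[y:y+w,x:x+w],(400,400),interpolation=cv2.INTER_CUBIC)
a=np.hstack([f(s,250,240,60),f(t,258,205,50)])
cv2.imwrite("pics/disc.png",(255*(np.clip(a/255.*1.2,0,1))**.5).astype(np.uint8))
E
```

```text
(no output)
```

View pics/disc.png

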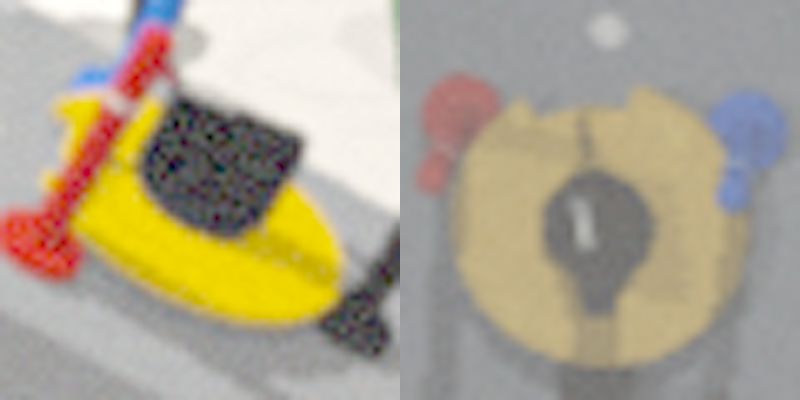

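```bash
python3 -m pendant '[[1,[-0.508,0.607,-0.031],[3.9,-29.9,14.2]],[1,[-0.508,0.607,-0.031],[3.9,-29.9,14.2]],[1,[-0.508,0.607,-0.031],[3.9,-29.9,14.2]],[1,[-0.508,0.607,-0.031],[3.9,-29.9,14.2]],[1,[-0.508,0.607,-0.031],[3.9,-29.9,14.2]],[1,[-0.508,0.607,-0.031],[3.9,-29.9,14.2]],[1,[-0.508,0.607,-0.031],[3.9,-29.9,14.2]],[1,[-0.508,0.607,-0.031],[3.9,-29.9,14.2]],[1,[-0.508,0.607,-0.031],[3.9,-29.9,14.2]],[1,[-0.508,0.607,-0.031],[3.9,-29.9,14.2]]]'; python3 -c "
from go import *
delta(*facepose(0,0,160))"
```

```text
clock: 0.93
tool_pos: [0.3348, -0.2951, 0.2161]
orientation: [-179.9, 30.1, 178.1]
force: [0.9, 1.0, -0.0]
opening: 0.0876
gripper_force: 0.0
 shift [-0.1494  0.347   0.0687] turn [-0.13  0.1  -0.09] | now [ 0.3348 -0.2951  0.2161] rpy [-179.9   30.1  178.1] j [-31. -15. -34. -20. -45. -51.] open 0.0876 t 0.9
```

The crop shows a black hub about 34 mm wide around the base of the bar at (598,225), and the disc turned slightly counter-clockwise. I'll check how high the hub reaches before closing fingers above it.

```bash
python3 - <<'E'
from go import *
cr={"side":((250,240),400/60),"top":((258,205),8)}
for n in cr:
    q=lambda u,v,h:tuple(int(x) for x in ((proj(n,o+F@np.array([u,v,h])/1000)+.5-cr[n][0])*cr[n][1]).round())
    for h in (13,20,26,47): print(n,h,"axis",q(0,0,h),"u+17",q(17,0,h),"u-17",q(-17,0,h),"v+17",q(0,17,h),"v-17",q(0,-17,h), "u±22",q(22,0,h),q(-22,0,h))
E
```

```text
side 13 axis (192, 204) u+17 (142, 176) u-17 (242, 232) v+17 (181, 230) v-17 (202, 179) u±22 (127, 168) (256, 240)
side 20 axis (203, 186) u+17 (153, 159) u-17 (252, 214) v+17 (192, 212) v-17 (213, 162) u±22 (138, 150) (267, 222)
side 26 axis (212, 171) u+17 (162, 143) u-17 (262, 199) v+17 (202, 197) v-17 (222, 147) u±22 (147, 135) (277, 207)
side 47 axis (245, 117) u+17 (195, 89) u-17 (295, 145) v+17 (235, 142) v-17 (255, 93) u±22 (180, 80) (310, 153)
top 13 axis (200, 223) u+17 (202, 176) u-17 (199, 270) v+17 (151, 221) v-17 (250, 226) u±22 (202, 162) (199, 284)
top 20 axis (198, 229) u+17 (200, 182) u-17 (197, 276) v+17 (149, 227) v-17 (248, 232) u±22 (200, 168) (197, 290)
top 26 axis (197, 235) u+17 (198, 187) u-17 (196, 282) v+17 (147, 232) v-17 (247, 238) u±22 (198, 173) (195, 296)
top 47 axis (191, 254) u+17 (192, 206) u-17 (190, 302) v+17 (140, 252) v-17 (241, 257) u±22 (192, 192) (189, 316)
```

```bash
python3 -m pendant '[[0,[-0.149,0.347,0.069],[0,0,0]],[0,[-0.149,0.347,0.069],[0,0,0]],[0,[-0.149,0.347,0.069],[0,0,0]],[0,[-0.149,0.347,0.069],[0,0,0]],[0,[-0.149,0.347,0.069],[0,0,-4]],[0,[-0.149,0.347,0.069],[0,0,-8]],[0,[-0.149,0.347,0.069],[0,0,-8]],[0,[-0.149,0.347,0.069],[0,0,-8]],[0,[-0.149,0.347,0.069],[0,0,-8]],[0,[-0.149,0.347,0.069],[0,0,-8]]]'; python3 -c "
from go import *
where();delta(*facepose(0,0,22,8))"
```

```text
clock: 1.77
tool_pos: [0.4877, 0.0053, 0.2282]
orientation: [-175.4, 29.8, -172.5]
force: [1.1, -1.1, 0.7]
opening: 0.0442
gripper_force: 0.0
face coords mm [-19.9 -41.5 168.1] F [ 1.1 -1.1  0.7]
 shift [-0.0253  0.0383  0.1461] turn [0.   0.08 0.06] | now [0.4877 0.0053 0.2282] rpy [-175.4   29.8 -172.5] j [  36.  -19.  -56.   34.  -34. -145.] open 0.0442 t 1.8
```

```bash
python3 -m pendant '[[0,[-0.015,0.024,0.02],[0,0,0]],[0,[-0.025,0.038,0.04],[0,0,0]],[0,[-0.025,0.038,0.05],[0,0,0]],[0,[-0.025,0.038,0.05],[0,0,0]],[0,[-0.025,0.038,0.05],[0,0,0]],[0,[-0.025,0.038,0.05],[0,0,0]]]'; python3 -c "
from go import *
where();delta(*facepose(0,0,22,8))
im=viewer.snapshot('side');cv2.imwrite('pics/hover.png',cv2.resize(im[150:330,180:420,::-1],(800,600)))"
```

```text
clock: 2.27
tool_pos: [0.5307, 0.0416, 0.1945]
orientation: [-175.3, 29.7, -172.7]
force: [-0.5, -0.9, 0.0]
opening: 0.0437
gripper_force: 0.0
face coords mm [ -0.6  -3.9 118. ] F [-0.5 -0.9  0. ]
 shift [-0.0012  0.004   0.096 ] turn [-0.13 -0.03 -0.06] | now [0.5307 0.0416 0.1945] rpy [-175.3   29.7 -172.7] j [  33.  -11.  -57.   44.  -25. -154.] open 0.0437 t 2.3
```

View pics/hover.png

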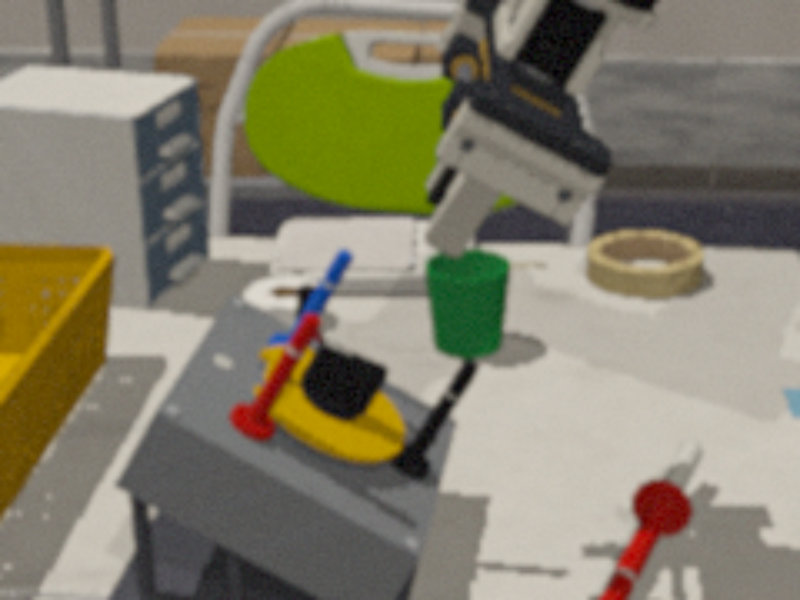

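```bash
python3 -c "
from go import *
s=sensors.get_obs();C=Ro.from_euler('xyz',s['orientation'],degrees=True)
for y in (0,.022,.043,-.022,-.043): 
  P=s['tool_pos']+C.apply([0,y,0]);print(y,P.round(3),((proj('side',P)-[180,150])/.3).round(0))
print(C.as_matrix().round(2)); 
for n in('side','top'): E=CP[n]['extrinsics'];print((-E[:3,:3].T@E[:3,3]).round(3))
"
```

```text
0 [0.531 0.042 0.195] [414. 259.]
0.022 [0.529 0.064 0.194] [413. 276.]
0.043 [0.527 0.085 0.192] [412. 293.]
-0.022 [0.533 0.02  0.197] [414. 243.]
-0.043 [ 0.535 -0.001  0.198] [415. 228.]
[[-0.86 -0.09  0.5 ]
 [-0.11  0.99 -0.02]
 [-0.5  -0.07 -0.87]]
[0.434 0.906 0.538]
[ 0.295 -0.066  1.477]
```

```bash
python3 -c "
from go import *
im=viewer.snapshot('side')[:,:,::-1];tm=viewer.snapshot('top')[:,:,::-1]
cv2.imwrite('pics/s1.png',im);cv2.imwrite('pics/t1.png',tm)
s=sensors.get_obs();C=Ro.from_euler('xyz',s['orientation'],degrees=True)
print(s['tool_pos'],s['qvel'].round(1),s['joint_pos'].round(1))
C0=Ro.from_euler('xyz',[179.9,0,-167.3],degrees=True);p0=np.array([.1484,-.658,.1991])
s0=cv2.imread('pics/side0.png')
for img,p,c,y0 in ((s0,p0,C0,.0437),(im.copy(),s['tool_pos'],C,.022)):
  for y in (-y0,0,y0): cv2.circle(img,tuple(int(v) for v in proj('side',p+c.apply([0,y,0])).round()),1,(255,0,255),-1)
  img_=img
  if img is s0: A=cv2.resize(img[80:180,400:500],(400,400))
  else: B=cv2.resize(img[150:250,260:360],(400,400))
cv2.imwrite('pics/chk.png',np.hstack([A,B]))
"
```

```text
[0.53100933 0.04220491 0.19539703] [ 0.   0.1 -0.2  0.3  0.3 -0.2] [  33.1  -11.   -57.3   43.8  -24.6 -154.3]
```

View pics/chk.png

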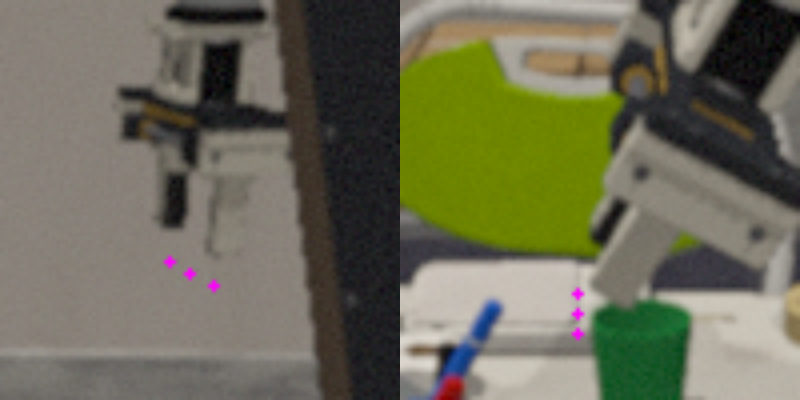

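The fingertips appear about 28 mm short of the reported TCP along the tool in both views. I'll check whether closing extends them by shutting the gripper here, in free air, and looking again.

```bash
python3 -m pendant '[[-0.8,[0,0,0],[0,0,0]],[-0.8,[0,0,0],[0,0,0]],[-0.8,[0,0,0],[0,0,0]],[-0.8,[0,0,0],[0,0,0]],[-0.8,[0,0,0],[0,0,0]],[-0.8,[0,0,0],[0,0,0]]]'; python3 -c "
from go import *
im=viewer.snapshot('side')[:,:,::-1].copy()
tm=viewer.snapshot('top')[:,:,::-1].copy()
s=sensors.get_obs();C=Ro.from_euler('xyz',s['orientation'],degrees=True)
for n,i in(('side',im),('top',tm)):
  for z in (0,-.0188,-.066): cv2.circle(i,tuple(int(v) for v in proj(n,s['tool_pos']+C.apply([0,0,z])).round()),1,(255,0,255),-1)
cv2.imwrite('pics/chk2.png',np.hstack([cv2.resize(im[150:250,260:360],(400,400)),cv2.resize(tm[190:290,230:330],(400,400))]))
"
```

```text
clock: 2.92
tool_pos: [0.531, 0.0424, 0.1942]
orientation: [-175.3, 29.6, -172.6]
force: [-1.2, 0.9, 0.2]
opening: 0.0114
gripper_force: 0.0
```

View pics/chk2.png

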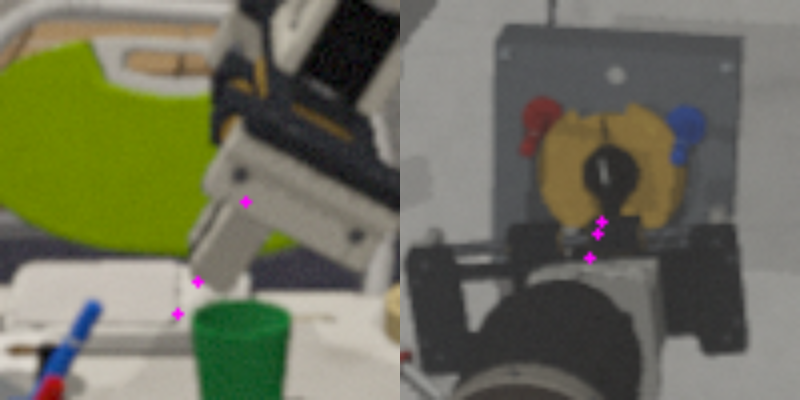

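Closing doesn't move the tips visibly. A safe physical test is to descend with the fingers open round the bar at the nominal height and close: the opening then shows whether the bar is between them.

```bash
python3 -m pendant '[[0,[0,0.003,0],[0,0,0]],[0,[-0.001,0.003,0],[0,0,0]],[0,[-0.001,0.003,0.01],[0,0,0]],[0,[-0.001,0.003,0.025],[0,0,0]],[0,[-0.001,0.003,0.04],[0,0,0]],[0,[-0.001,0.003,0.055],[0,0,0]],[0,[-0.001,0.003,0.066],[0,0,0]],[0,[-0.001,0.003,0.066],[0,0,0]],[0,[-0.001,0.003,0.066],[0,0,0]]]'; python3 -c "
from go import *
where();delta(*facepose(0,0,22,8))"
```

```text
clock: 3.77
tool_pos: [0.5712, 0.0438, 0.1508]
orientation: [-175.6, 28.2, -172.8]
force: [0.5, -0.5, 0.7]
opening: 0.0435
gripper_force: 0.0
face coords mm [12.5 -0.4 59.9] F [ 0.5 -0.5  0.7]
 shift [0.0114 0.0021 0.0382] turn [ 0.15 -1.5  -0.03] | now [0.5712 0.0438 0.1508] rpy [-175.6   28.2 -172.8] j [  24.   -3.  -58.   56.  -15. -160.] open 0.0435 t 3.8
```

The arm hit joint 3's lower limit (-58.28), so it stopped 12 mm off at u=12.5. I'll fit a small kinematic model to the logged poses, so that I can pick reachable tool attitudes.

```bash
cat > kin.py <<'E'
import numpy as np
from scipy.spatial.transform import Rotation as Ro
from scipy.optimize import least_squares
E=lambda a,t:Ro.from_euler(a,t,degrees=True)
lim=np.array([[-176.03,176.03],[-82.01,121.73],[-58.28,71.71],[-173.87,95.51],[-174.79,-.11],[-173.66,173.66]])
s4=-1
def fk(k,q,full=False):
    a1,d,h,L2,e,L3,L6=k
    f=E("z",q[0])*E("y",q[1]);g=f*E("y",-q[2]);w=g*E("x",s4*q[3])*E("y",-q[4])
    p=E("z",q[0]).apply([a1,d,h])+f.apply([0,0,L2])+g.apply([L3,0,e])+w.apply([L6,0,0])
    return p,w
D=[([-60.785,20.546,.682,0,-70.136,-16.507],[.148,-.658,.2],[180,0,-167.3]),
([-31,-15,-34,-20,-45,-51],[.3348,-.2951,.2161],[-179.9,30.1,178.1]),
([36,-19,-56,34,-34,-145],[.4877,.0053,.2282],[-175.4,29.8,-172.5]),
([33.1,-11,-57.3,43.8,-24.6,-154.3],[.5310,.0422,.1954],[-175.3,29.6,-172.6]),
([24,-3,-58,56,-15,-160],[.5712,.0438,.1508],[-175.6,28.2,-172.8])]
E
python3 - <<'E'
import kin; from kin import *
from plant import sensors
o=sensors.get_obs();print(o["joint_pos"].round(2));D[-1]=(o["joint_pos"],o["tool_pos"],o["orientation"])
for s in (1,-1):
    kin.s4=s
    for q,p,r in D: print(s,"toolz",E("xyz",r).apply([0,0,1]).round(2),fk([0]*7,q)[1].apply([1,0,0]).round(2))
    f=lambda k:np.concatenate([(fk(k,q)[0]-p)*(1 if i not in(1,2) else .3) for i,(q,p,r) in enumerate(D)]+[.001*(np.array(k)-[0,-.19,.4,.45,0,.45,.25])])
    R=least_squares(f,[0,-.19,.4,.45,0,.45,.25]);print(R.x.round(4),(f(R.x)[:15].reshape(5,3)*1000).round(1).tolist())
q,p,r=D[0];print("W->tool",(fk([0]*7,q)[1].inv()*E("xyz",r)).as_matrix().round(2).tolist(),"j6",q[5])
q,p,r=D[3]
E
```

```text
[  23.93   -2.52  -58.21   55.93  -14.56 -160.06]
1 toolz [-0.  0. -1.] [ 0. -0. -1.]
1 toolz [ 0.5  -0.02 -0.87] [ 0.26 -0.44 -0.86]
1 toolz [ 0.5  -0.01 -0.86] [ 0.13  0.48 -0.87]
1 toolz [ 0.5  -0.02 -0.87] [ 0.19  0.47 -0.86]
1 toolz [ 0.48 -0.02 -0.88] [ 0.31  0.36 -0.88]
[ 0.5273 -0.182  -0.4015  0.298   0.1448 -0.0357 -0.1833] [[9.2, 4.0, 9.2], [-23.8, -5.7, -7.2], [-2.5, 14.1, -15.4], [-4.7, 20.5, -20.0], [7.1, -28.0, 17.6]]
-1 toolz [-0.  0. -1.] [ 0. -0. -1.]
-1 toolz [ 0.5  -0.02 -0.87] [ 0.51 -0.03 -0.86]
-1 toolz [ 0.5  -0.01 -0.86] [ 0.49 -0.03 -0.87]
-1 toolz [ 0.5  -0.02 -0.87] [ 0.5  -0.02 -0.86]
-1 toolz [ 0.48 -0.02 -0.88] [ 0.48 -0.02 -0.88]
[ 0.3157 -0.176  -0.1019  0.5078  0.0986  0.1259  0.2215] [[13.6, 8.4, 2.1], [-7.4, -10.3, 10.4], [-7.2, 8.6, -11.8], [-7.9, 12.5, -13.2], [13.3, -27.4, 11.6]]
W->tool [[0.0, -0.0, 1.0], [-0.96, 0.28, 0.0], [-0.28, -0.96, -0.0]] j6 -16.507
```

```bash
cat >> kin.py <<'E'
def fk(k,q):
    a1,d,h,L2,e,L3,L6,c4y,c4z,c5y,c5z=k
    f=E("z",q[0])*E("y",q[1]);g=f*E("y",-q[2]);v=g*E("x",s4*q[3]);w=v*E("y",-q[4])
    p=E("z",q[0]).apply([a1,d,h])+f.apply([0,0,L2])+g.apply([L3,0,e])+v.apply([0,c4y,c4z])+w.apply([L6,c5y,c5z])
    return p,w
X0=np.array([0,-.1,.4,.45,0,.45,.25,0,0,0,0])
def fitk(D,wt,reg=.003):
    f=lambda k:np.concatenate([(fk(k,q)[0]-p)*w for w,(q,p,r) in zip(wt,D)]+[reg*(np.array(k)-X0)])
    R=least_squares(f,X0);return R.x,[(1000*(fk(R.x,q)[0]-p)).round(1).tolist() for q,p,r in D]
E
python3 - <<'E'
from kin import *
from plant import sensors
o=sensors.get_obs();D[-1]=(o["joint_pos"],o["tool_pos"],o["orientation"])
for reg in (.003,.0005):
    k,r=fitk(D,[1,.3,.3,1,1],reg);print(k.round(3).tolist(),r)
E
```

```text
[-0.021, 0.014, 0.198, 0.589, 0.017, 0.484, 0.383, -0.103, -0.019, -0.103, 0.006] [[0.1, 0.1, -0.1], [0.0, -1.5, -0.5], [-0.6, -2.7, -3.5], [0.0, 0.5, 1.0], [-0.0, -0.3, -0.6]]
[-0.021, 0.014, 0.198, 0.589, 0.017, 0.484, 0.383, -0.103, -0.019, -0.103, 0.006] [[0.1, 0.1, -0.1], [0.0, -1.4, -0.5], [-0.6, -2.7, -3.5], [0.0, 0.4, 1.0], [-0.0, -0.3, -0.6]]
```

The model, with an offset wrist, now fits to within a few mm. Next I'll solve IK numerically for the needed poses and see which attitudes are within limits.

```bash
cat >> kin.py <<'E'
def pose(k,q):
    p,w=fk(k,q);c,s=np.cos(np.radians(q[5])),np.sin(np.radians(q[5]))
    return p,w.as_matrix()@np.array([[0,0,1],[-c,-s,0],[s,-c,0]])
def ik(k,p,R,tries=12,seed0=None,m=1.0):
    rng=np.random.default_rng(0);out=[]
    lo,hi=lim[:,0]+m,lim[:,1]-m
    f=lambda q:(lambda P,T:np.r_[(P-p)*10,(Ro.from_matrix(R.T@T)).as_rotvec()*2])(*pose(k,q))
    for i in range(tries):
        s=np.clip(seed0,lo+.1,hi-.1) if i==0 and seed0 is not None else np.clip(rng.uniform([-60,-40,-58,-170,-90,-170],[90,60,20,90,-5,170]),lo+.1,hi-.1)
        r=least_squares(f,s,bounds=(lo,hi),x_scale=50,max_nfev=150);e=f(r.x)
        out.append((r.cost,r.x,np.linalg.norm(e[:3])*100,np.degrees(np.linalg.norm(e[3:])/2)))
    out.sort(key=lambda t:t[0]);return out
E
cat > scan.py <<'E'
from go import *; import kin, sys
from kin import fitk,ik,D
s=sensors.get_obs();D[-1]=(s["joint_pos"],s["tool_pos"],s["orientation"])
k,r=fitk(D,[1,.3,.3,1,1])
def rep(name,u,v,n,th,tx=0,ty=0):
    p,R=facepose(u,v,n,th);g=p+R@[0,0,-.0188]  # tilt about grasp point: tx,ty deg about tool axes
    R2=R@Ro.from_euler("xy",[tx,ty],degrees=True).as_matrix();p2=g+R2@[0,0,.0188]
    seen=[]
    for b in ik(k,p2,R2):
        if b[2]>25 or b[3]>5 or any(np.abs(b[1]-x).max()<5 for x in seen): continue
        seen.append(b[1]);print(name,th,tx,ty,"pos mm %.1f rot %.1f"%b[2:],b[1].round(0))
if __name__=="__main__":
    for th in (8,55,188,235):
        for n in (22,-6):
            rep(f"bar n{n}",0,0,n,th)
    rep("bar tilt",0,0,22,8,0,10);rep("bar tilt",0,0,22,8,0,-10)
    for th in (55,235): rep("mark",34.4,49.1,35,th)
E
python3 scan.py
```

```text
bar n22 8 0 0 pos mm 4.7 rot 4.3 [  22.    2.  -57.   56.  -12. -159.]
bar n22 55 0 0 pos mm 4.7 rot 4.3 [  22.    2.  -57.   56.  -12. -112.]
bar n22 188 0 0 pos mm 4.7 rot 4.3 [ 22.   2. -57.  56. -12.  21.]
bar n22 235 0 0 pos mm 4.7 rot 4.3 [ 22.   2. -57.  56. -12.  68.]
bar tilt 8 0 10 pos mm 0.0 rot 0.0 [  30.    5.  -46.   29.  -25. -139.]
mark 55 0 0 pos mm 1.1 rot 1.0 [  22.    2.  -57.   71.  -12. -127.]
mark 235 0 0 pos mm 1.1 rot 1.0 [ 22.   2. -57.  71. -12.  53.]
```

```bash
cat > s2.py <<'E'
from scan import *
import scan
scan_ik=ik
def q(name,u,v,n,th,tx,ty):
    p,R=facepose(u,v,n,th);g=p+R@[0,0,-.0188];R2=R@Ro.from_euler("xy",[tx,ty],degrees=True).as_matrix();p2=g+R2@[0,0,.0188]
    b=ik(k,p2,R2,3,s["joint_pos"])[0];print(name,th,tx,ty,"pos mm %.1f rot %.1f"%b[2:],b[1].round(0))
for n in (25,0):
  for ty in (5,8,12): 
    for th in (0,30,55): q(f"rigid n{n}",0,0,n,th,0,ty)
for ty in (5,8,12):   # fixed world tilt
    q("fixed",0,0,25,55,*[round(x,1) for x in (-ty*np.sin(np.radians(55)),ty*np.cos(np.radians(55)))])
    q("fixed-",0,0,25,55,*[round(x,1) for x in (ty*np.sin(np.radians(55)),ty*np.cos(np.radians(55)))])
E
python3 s2.py
```

```text
rigid n25 0 0 5 pos mm 0.0 rot 0.0 [  24.    2.  -56.   51.  -14. -164.]
rigid n25 30 0 5 pos mm 0.6 rot 0.5 [  24.    2.  -57.   57.  -15. -140.]
rigid n25 55 0 5 pos mm 2.1 rot 1.8 [  24.    2.  -57.   59.  -17. -117.]
rigid n25 0 0 8 pos mm 0.0 rot 0.0 [  29.    4.  -49.   32.  -21. -150.]
rigid n25 30 0 8 pos mm 0.0 rot 0.0 [  29.    3.  -53.   46.  -21. -133.]
rigid n25 55 0 8 pos mm 0.3 rot 0.3 [  26.    3.  -57.   60.  -20. -120.]
rigid n25 0 0 12 pos mm 0.0 rot 0.0 [  30.    5.  -42.   20.  -29. -138.]
rigid n25 30 0 12 pos mm 0.0 rot 0.0 [  32.    5.  -47.   34.  -29. -124.]
rigid n25 55 0 12 pos mm 0.0 rot 0.0 [  31.    5.  -54.   51.  -27. -116.]
rigid n0 0 0 5 pos mm 0.9 rot 0.9 [  20.    5.  -57.   60.  -10. -170.]
rigid n0 30 0 5 pos mm 1.8 rot 1.6 [  20.    5.  -57.   63.  -13. -143.]
rigid n0 55 0 5 pos mm 3.3 rot 2.8 [  21.    5.  -57.   65.  -14. -121.]
rigid n0 0 0 8 pos mm 0.0 rot 0.0 [  26.    6.  -51.   39.  -16. -154.]
rigid n0 30 0 8 pos mm 0.0 rot 0.0 [  24.    6.  -55.   56.  -16. -140.]
rigid n0 55 0 8 pos mm 1.5 rot 1.2 [  22.    6.  -57.   66.  -17. -124.]
rigid n0 0 0 12 pos mm 0.0 rot 0.0 [  29.    8.  -42.   21.  -25. -139.]
rigid n0 30 0 12 pos mm 0.0 rot 0.0 [  30.    8.  -49.   39.  -25. -128.]
rigid n0 55 0 12 pos mm 0.0 rot 0.0 [  27.    7.  -55.   60.  -23. -121.]
fixed 55 -4.1 2.9 pos mm 0.0 rot 0.0 [  24.    2.  -56.   51.  -14. -109.]
fixed- 55 4.1 2.9 pos mm 6.9 rot 5.8 [  24.    2.  -57.   61.  -18. -119.]
fixed 55 -6.6 4.6 pos mm 0.0 rot 0.0 [ 29.   4. -49.  32. -21. -95.]
fixed- 55 6.6 4.6 pos mm 6.7 rot 5.5 [ -18.    2.  -51. -173.   -1.  152.]
fixed 55 -9.8 6.9 pos mm 0.0 rot 0.0 [ 30.   5. -42.  20. -29. -83.]
fixed- 55 9.8 6.9 pos mm 4.5 rot 3.8 [ -18.    1.  -51. -173.   -1.  153.]
```

A tool lean of 7° less than the face normal, kept fixed in the world, is reachable throughout, with 4 mm body clearance. I'll move above the bar in that attitude.

```bash
cat > t.py <<'E'
from go import *
TY=7
def tp(u,v,n,phi,ty=TY):   # grasp point at face (u,v,n) mm; tool axis leans ty deg from -n toward vertical; phi roll about tool z
    T=F@Ro.from_euler("y",ty,degrees=True).as_matrix()@np.diag([-1,1,-1])
    T=T@Ro.from_euler("z",-phi,degrees=True).as_matrix()
    return o+F@np.array([u,v,n])/1000+T@[0,0,.0188],T
def st():
    s=sensors.get_obs();C=Ro.from_euler("xyz",s["orientation"],degrees=True)
    g=s["tool_pos"]+C.apply([0,0,-.0188]);a=F.T@C.as_matrix()
    print("grasp face mm",(F.T@(g-o)*1000).round(1),"axis",a[:,2].round(3),"F",s["force"].round(1),"M",s["moment"].round(2),"gf",round(s["gripper_force"],1))
E
python3 -c "
from t import *
print((F.T@tp(0,0,70,8)[1]).round(2));delta(*tp(0,0,72,8));st()"
```

```text
[[-0.98 -0.14 -0.12]
 [-0.14  0.99  0.  ]
 [ 0.12  0.02 -0.99]]
 shift [0.0145 0.0025 0.007 ] turn [-0.82  5.43 -0.03] | now [0.5712 0.0438 0.1508] rpy [-175.6   28.2 -172.8] j [  24.   -3.  -58.   56.  -15. -160.] open 0.0435 t 3.8
grasp face mm [13.  -0.4 78.7] axis [-0.026 -0.001 -1.   ] F [ 0.5 -0.5  0.7] M [-0.    1.67 -0.04] gf 0.0
```

```bash
python3 -m pendant '[[0,[0.007,0.001,0.003],[-0.4,2.7,0]],[0,[0.014,0.002,0.007],[-0.8,5.4,0]],[0,[0.014,0.002,0.007],[-0.8,5.4,0]],[0,[0.014,0.002,0.007],[-0.8,5.4,0]],[0,[0.014,0.002,0.007],[-0.8,5.4,0]]]'; python3 -c "
from t import *
st();delta(*tp(0,0,42,8))"
```

```text
clock: 4.18
tool_pos: [0.5624, 0.0458, 0.1393]
orientation: [-176.7, 23.0, -173.1]
force: [-0.4, 0.1, 0.3]
opening: 0.0438
gripper_force: 0.0
grasp face mm [ 1.4  1.2 73. ] axis [-0.118  0.002 -0.993] F [-0.4  0.1  0.3] M [ 0.08  1.3  -0.04] gf 0.0
 shift [-0.002  -0.0016  0.031 ] turn [0.09 0.21 0.05] | now [0.5624 0.0458 0.1393] rpy [-176.7   23.  -173.1] j [  31.   -0.  -50.   32.  -23. -142.] open 0.0438 t 4.2
```

Good: it is on target, so commanded equals reached. I'll descend 31 mm slowly, then close.

```bash
python3 -m pendant '[[0,[-0.002,-0.002,0.006],[0,0,0]],[0,[-0.002,-0.002,0.012],[0,0,0]],[0,[-0.002,-0.002,0.018],[0,0,0]],[0,[-0.002,-0.002,0.024],[0,0,0]],[0,[-0.002,-0.002,0.031],[0,0,0]],[0,[-0.002,-0.002,0.031],[0,0,0]]]' && python3 -m pendant '[[-1,[0,0,0],[0,0,0]],[-1,[0,0,0],[0,0,0]],[-1,[0,0,0],[0,0,0]],[-1,[0,0,0],[0,0,0]],[-1,[0,0,0],[0,0,0]],[-1,[0,0,0],[0,0,0]]]'; python3 -c "
from t import *
st()"
```

```text
clock: 4.68
tool_pos: [0.5754, 0.0415, 0.1089]
orientation: [-176.6, 22.7, -173.2]
force: [0.1, -0.3, 0.2]
opening: 0.0437
gripper_force: 0.0
clock: 5.18
tool_pos: [0.5765, 0.0429, 0.1113]
orientation: [-176.7, 22.9, -173.1]
force: [-1.1, 0.0, 0.6]
opening: 0.0096
gripper_force: 0.5
grasp face mm [-0.3 -1.2 41.7] axis [-0.119  0.001 -0.993] F [-1.1  0.   0.6] M [0.32 1.34 0.13] gf 0.5
```

```bash
python3 -m pendant '[[-1,[0,0,0],[0,0,0]],[-1,[0,0,0],[0,0,0]],[-1,[0,0,0],[0,0,0]],[-1,[0,0,0],[0,0,0]]]'; python3 -c "
from t import *
st()
im=viewer.snapshot('side')[:,:,::-1].copy();cv2.imwrite('pics/g1f.png',im)
cv2.imwrite('pics/g1.png',cv2.resize(im[190:310,220:380],(800,600)))"
```

```text
clock: 5.52
tool_pos: [0.5765, 0.0427, 0.1113]
orientation: [-176.7, 22.9, -173.1]
force: [-1.7, -0.2, 5.4]
opening: 0.0004
gripper_force: 2.8
grasp face mm [-0.3 -1.4 41.6] axis [-0.119  0.001 -0.993] F [-1.7 -0.2  5.4] M [-0.23  1.43 -0.08] gf 2.8
```

View pics/g1.png

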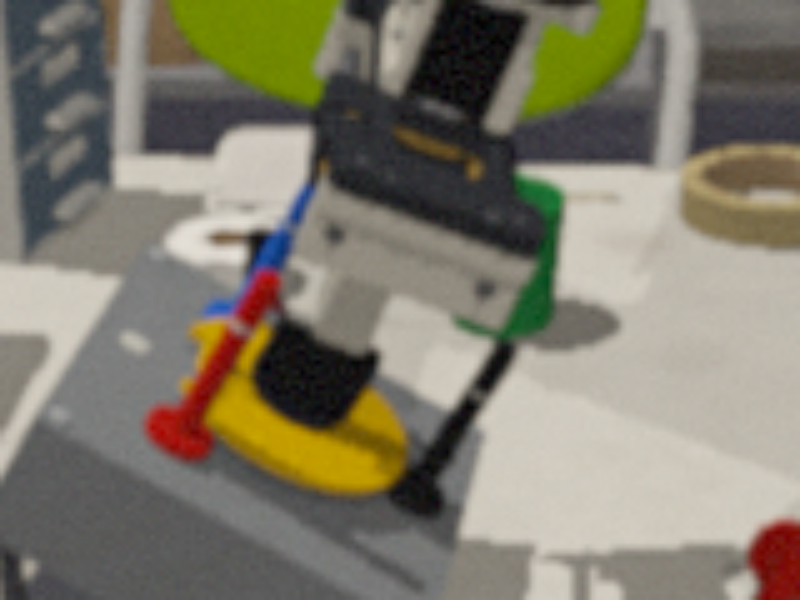

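The fingers shut to 0.4 mm and met the bar's top from above (5 N upward). The picture agrees, with the fingertip at (345,345) sitting on the bar top. So the real fingertips end about 24.5 mm short of the reported TCP, and I'll use a hold offset of 43 mm from here on. Next: open, then go deeper.

```bash
sed -i 's/\.0188/.0433/g' t.py; sed -i 's/def st/H=.0433\ndef st/' t.py
python3 -m pendant '[[0,[0,0.001,-0.003],[0,0,0]],[0,[0,0.001,-0.005],[0,0,0]],[0,[0,0.001,-0.005],[0,0,0]],[0,[0,0.001,-0.005],[0,0,0]],[0,[0,0.001,-0.005],[0,0,0]],[0,[0,0.001,-0.005],[0,0,0]],[0,[0,0.001,-0.005],[0,0,0]]]'; python3 - <<'E'
from t import *
st();delta(*tp(0,0,41,8))
from kin import *
D.append(([31,0,-50,32,-23,-142],[.5624,.0458,.1393],0));s=sensors.get_obs();D[-2]=(s["joint_pos"],s["tool_pos"],0)
k,r=fitk(D,[1,.3,.3,1,1,.3]);np.save("k.npy",k);print(r)
for a in [(0,0,41,0),(0,0,41,55),(0,0,80,55),(34.4,49.1,54,0),(34.4,49.1,54,55),(34.4,49.1,120,0),(34.4,49.1,120,55)]:
    b=ik(k,*tp(*a),4,s["joint_pos"])[0];print(a,"%.1f %.1f"%b[2:],b[1].round(0))
E
```

```text
clock: 6.15
tool_pos: [0.5742, 0.0436, 0.1153]
orientation: [-176.7, 22.9, -173.1]
force: [0.3, -0.3, 0.5]
opening: 0.0407
gripper_force: 0.0
grasp face mm [ 2.7 -0.5 70.6] axis [-0.12   0.001 -0.993] F [ 0.3 -0.3  0.5] M [0.01 1.35 0.04] gf 0.0
 shift [-0.0009  0.0003  0.0297] turn [ 0.04  0.1  -0.  ] | now [0.5742 0.0436 0.1153] rpy [-176.7   22.9 -173.1] j [  28.    3.  -52.   38.  -18. -146.] open 0.0407 t 6.2
[[0.2, 0.2, -0.0], [-0.4, -2.9, 0.4], [-1.9, -3.3, -5.1], [0.0, 0.4, 0.9], [-0.2, -0.7, -0.4], [3.1, 6.5, -0.7]]
(0, 0, 41, 0) 0.0 0.0 [  22.    6.  -56.   53.  -11. -165.]
(0, 0, 41, 55) 0.0 0.0 [  22.    6.  -56.   53.  -11. -110.]
(0, 0, 80, 55) 0.0 0.0 [ 29.   1. -52.  36. -20. -98.]
(34.4, 49.1, 54, 0) 0.0 0.0 [  31.    7.  -47.   38.  -20. -157.]
(34.4, 49.1, 54, 55) 0.0 0.0 [  31.    7.  -47.   38.  -20. -102.]
(34.4, 49.1, 120, 0) 0.0 0.0 [  36.    0.  -43.   28.  -31. -150.]
(34.4, 49.1, 120, 55) 0.0 0.0 [ 36.   0. -43.  28. -31. -95.]
```

```bash
python3 -m pendant '[[0,[-0.001,0,0.006],[0,0,0]],[0,[-0.001,0,0.012],[0,0,0]],[0,[-0.001,0,0.018],[0,0,0]],[0,[-0.001,0,0.024],[0,0,0]],[0,[-0.001,0,0.029],[0,0,0]],[0,[-0.001,0,0.029],[0,0,0]]]' && python3 -m pendant '[[-1,[0,0,0],[0,0,0]],[-1,[0,0,0],[0,0,0]],[-1,[0,0,0],[0,0,0]],[-1,[0,0,0],[0,0,0]],[-1,[0,0,0],[0,0,0]],[-1,[0,0,0],[0,0,0]],[-1,[0,0,0],[0,0,0]],[-1,[0,0,0],[0,0,0]]]'; python3 -c "
from t import *
st();delta(*tp(0,0,41,8))"
```

```text
clock: 6.65
tool_pos: [0.5861, 0.043, 0.0879]
orientation: [-176.6, 22.8, -173.1]
force: [-0.4, -0.8, -0.2]
opening: 0.0442
gripper_force: 0.0
clock: 7.32
tool_pos: [0.5867, 0.0435, 0.0895]
orientation: [-176.7, 22.9, -173.1]
force: [-0.5, 0.0, 2.8]
opening: 0.0121
gripper_force: 29.8
grasp face mm [ 0.6 -0.3 42. ] axis [-0.119  0.001 -0.993] F [-0.5  0.   2.8] M [-0.33  1.39 -0.21] gf 29.8
 shift [0.0005 0.0003 0.0011] turn [0.04 0.14 0.  ] | now [0.5867 0.0435 0.0895] rpy [-176.7   22.9 -173.1] j [  22.    6.  -56.   53.  -11. -157.] open 0.0121 t 7.3
```

The bar is gripped (opening 12.1 mm, 29.8 N). I'll turn it 47° more, to 55°.

```bash
python3 -m pendant '[[-1,[0,0,0],[0,0,-5]],[-1,[0,0,0],[0,0,-10]],[-1,[0,0,0],[0,0,-16]],[-1,[0,0,0],[0,0,-22]],[-1,[0,0,0],[0,0,-28]],[-1,[0,0,0],[0,0,-34]],[-1,[0,0,0],[0,0,-40]],[-1,[0,0,0],[0,0,-47]],[-1,[0,0,0],[0,0,-47]],[-1,[0,0,0],[0,0,-47]]]'; python3 -c "
from t import *
st();delta(*tp(0,0,41,55))
im=viewer.snapshot('side')[:,:,::-1];cv2.imwrite('pics/turn.png',im)
print([ (len(b),b.mean(0).round(1).tolist()) for b in blobs(im,(0,130,60),(8,255,255),(240,230,290,290))])"
```

```text
clock: 8.15
tool_pos: [0.587, 0.0423, 0.0899]
orientation: [-160.7, 13.0, -124.7]
force: [2.4, -5.3, 4.6]
opening: 0.0129
gripper_force: 30.9
grasp face mm [ 1.1 -1.3 42.2] axis [-0.119 -0.001 -0.993] F [ 2.4 -5.3  4.6] M [-2.43 -0.27 -1.08] gf 30.9
 shift [-0.0005  0.0016  0.0013] turn [-0.16  0.05 -0.12] | now [0.587  0.0423 0.0899] rpy [-160.7   13.  -124.7] j [  22.    6.  -56.   53.  -11. -110.] open 0.0129 t 8.2
[(38, [271.5, 250.0]), (165, [258.1, 271.4])]
```

Both the turn and the alignment look good. Release and retreat along the tool axis.

```bash
python3 -m pendant '[[-0.3,[0,0,0],[0,0,0]],[-0.3,[0,0,0],[0,0,0]],[-0.3,[0,0,0],[0,0,0]],[-0.3,[0,0,0],[0,0,0]],[-0.3,[0,0,0],[0,0,0]],[-0.3,[0,0,-0.01],[0,0,0]],[-0.3,[0,0,-0.03],[0,0,0]],[-0.3,[0,0,-0.055],[0,0,0]],[-0.3,[0,0,-0.075],[0,0,0]],[-0.3,[0,0,-0.075],[0,0,0]]]'; python3 -c "
from t import *
st();delta(*tp(34.4,49.1,112,0))
im=viewer.snapshot('side')[:,:,::-1];cv2.imwrite('pics/rel_s.png',im)
tm=viewer.snapshot('top')[:,:,::-1];cv2.imwrite('pics/rel_t.png',tm)
# notch check: yellow fraction at disc surface n=13 radius 46 by angle, both views
for n,i in(('side',im),('top',tm)):
  h=cv2.cvtColor(i,cv2.COLOR_BGR2HSV)
  print(n,''.join('Y' if (15<=h[y,x,0]<=32 and h[y,x,1]>90) else '.' for a in range(-90,95,5) for x,y in [proj(n,o+F@np.array([47*np.cos(np.radians(a)),47*np.sin(np.radians(a)),13])/1000).round().astype(int)]))
"
```

```text
clock: 9.03
tool_pos: [0.5581, 0.0461, 0.1622]
orientation: [-160.6, 13.4, -124.5]
force: [1.3, -0.3, 1.0]
opening: 0.0306
gripper_force: 0.0
grasp face mm [ 11.9   1.3 119.4] axis [-0.115  0.005 -0.993] F [ 1.3 -0.3  1. ] M [0.17 1.24 0.07] gf 0.0
 shift [-0.0521  0.0085  0.005 ] turn [ 0.07  0.49 54.99] | now [0.5581 0.0461 0.1622] rpy [-160.6   13.4 -124.5] j [ 32.  -3. -48.  28. -28. -92.] open 0.0306 t 9.0
side ...YYYY....YYYYYYYYYYYYYY....YYYYYYYY
top .....................YYYYY........YYY
```

The notch spans about 38–78° at the disc's surface in the top view, centred near 57°, so red (55°) is freed. Next, hover over the red marker with roll 0.

```bash
python3 -m pendant '[[-0.3,[-0.026,0.004,0.003],[0,0,7]],[-0.3,[-0.052,0.0085,0.005],[0,0,14]],[-0.3,[-0.052,0.0085,0.005],[0,0.5,21]],[-0.3,[-0.052,0.0085,0.005],[0,0.5,28]],[-0.3,[-0.052,0.0085,0.005],[0,0.5,35]],[-0.3,[-0.052,0.0085,0.005],[0,0.5,42]],[-0.3,[-0.052,0.0085,0.005],[0,0.5,49]],[-0.3,[-0.052,0.0085,0.005],[0,0.5,55]],[-0.3,[-0.052,0.0085,0.005],[0,0.5,55]],[-0.3,[-0.052,0.0085,0.005],[0,0.5,55]]]'; python3 -c "
from t import *
st();delta(*tp(34.4,49.1,105,0));delta(*tp(34.4,49.1,54,0))"
```

```text
clock: 9.97
tool_pos: [0.5813, 0.0904, 0.1613]
orientation: [-179.7, 22.6, 178.4]
force: [-0.3, 0.2, 0.2]
opening: 0.0311
gripper_force: 0.0
grasp face mm [ 30.9  46.7 107.6] axis [-0.129 -0.004 -0.992] F [-0.3  0.2  0.2] M [ 0.04  1.28 -0.04] gf 0.0
 shift [-0.0041  0.0026  0.0021] turn [-0.24 -0.41  0.19] | now [0.5813 0.0904 0.1613] rpy [-179.7   22.6  178.4] j [  36.    1.  -44.   29.  -30. -150.] open 0.0311 t 10.0
 shift [-0.0107  0.0028  0.0527] turn [-0.24 -0.41  0.19] | now [0.5813 0.0904 0.1613] rpy [-179.7   22.6  178.4] j [  36.    1.  -44.   29.  -30. -150.] open 0.0311 t 10.0
```

```bash
python3 -m pendant '[[-0.3,[-0.004,0.0026,0.002],[0,-0.4,0.2]],[-0.3,[-0.005,0.0027,0.01],[0,-0.4,0.2]],[-0.3,[-0.006,0.0027,0.018],[0,-0.4,0.2]],[-0.3,[-0.007,0.0028,0.027],[0,-0.4,0.2]],[-0.3,[-0.008,0.0028,0.036],[0,-0.4,0.2]],[-0.3,[-0.010,0.0028,0.045],[0,-0.4,0.2]],[-0.3,[-0.0107,0.0028,0.0527],[0,-0.4,0.2]],[-0.3,[-0.0107,0.0028,0.0527],[0,-0.4,0.2]]]' && python3 -m pendant '[[-1,[0,0,0],[0,0,0]],[-1,[0,0,0],[0,0,0]],[-1,[0,0,0],[0,0,0]],[-1,[0,0,0],[0,0,0]],[-1,[0,0,0],[0,0,0]],[-1,[0,0,0],[0,0,0]],[-1,[0,0,0],[0,0,0]]]'; python3 -c "
from t import *
st();delta(*tp(34.4,49.1,54,0));delta(*tp(34.4,49.1,134,0))"
```

```text
clock: 10.63
tool_pos: [0.6114, 0.092, 0.1154]
orientation: [-179.8, 22.9, 178.0]
force: [-0.6, -0.2, -0.5]
opening: 0.0303
gripper_force: 0.0
clock: 11.22
tool_pos: [0.6119, 0.0928, 0.1183]
orientation: [-179.9, 23.1, 178.0]
force: [-0.4, -0.3, -0.3]
opening: 0.0104
gripper_force: 30.0
grasp face mm [35.4 50.  55.2] axis [-0.12  -0.003 -0.993] F [-0.4 -0.3 -0.3] M [ 0.04  1.36 -0.06] gf 30.0
 shift [ 0.0009 -0.0008  0.0013] turn [-0.15  0.1  -0.19] | now [0.6119 0.0928 0.1183] rpy [-179.9   23.1  178. ] j [  31.    7.  -47.   38.  -20. -158.] open 0.0104 t 11.2
 shift [ 0.0106 -0.001  -0.0781] turn [-0.15  0.1  -0.19] | now [0.6119 0.0928 0.1183] rpy [-179.9   23.1  178. ] j [  31.    7.  -47.   38.  -20. -158.] open 0.0104 t 11.2
```

Holding the marker (opening 10.4 mm, 30 N). Pull 80 mm along the lean.

```bash
python3 -m pendant '[[-1,[0.0006,0,-0.005],[0,0,0]],[-1,[0.0015,0,-0.012],[0,0,0]],[-1,[0.0024,0,-0.020],[0,0,0]],[-1,[0.0037,0,-0.030],[0,0,0]],[-1,[0.0049,0,-0.040],[0,0,0]],[-1,[0.0061,0,-0.050],[0,0,0]],[-1,[0.0073,0,-0.060],[0,0,0]],[-1,[0.0085,0,-0.070],[0,0,0]],[-1,[0.0098,0,-0.080],[0,0,0]],[-1,[0.0098,0,-0.080],[0,0,0]]]'; python3 -c "
from t import *
st()
im=viewer.snapshot('side')[:,:,::-1];cv2.imwrite('pics/pull_s.png',im);tm=viewer.snapshot('top')[:,:,::-1];cv2.imwrite('pics/pull_t.png',tm)
for i,w in((im,(230,180,340,300)),(tm,(240,190,330,290))):
  for c in (((0,130,60),(8,255,255)),((105,120,50),(130,255,255))):
    print([(len(b),b.mean(0).round(1).tolist(),b.min(0).tolist(),b.max(0).tolist()) for b in blobs(i,*c,w,8)])
for n in (-50,3,80): print(n+80,proj('side',o+F@np.array([34.4,49.1,n+80])/1000).round(1))
"
```

```text
clock: 12.05
tool_pos: [0.5715, 0.0949, 0.19]
orientation: [179.9, 23.2, 178.0]
force: [-0.4, 0.6, 0.7]
opening: 0.0106
gripper_force: 30.0
grasp face mm [ 36.2  50.8 137.5] axis [-0.118 -0.001 -0.993] F [-0.4  0.6  0.7] M [0.08 1.33 0.04] gf 30.0
[(116, [275.7, 240.4], [269, 231], [283, 247])]
[(14, [263.2, 250.9], [261, 250], [266, 252])]
[]
[(50, [301.3, 220.2], [297, 217], [305, 224]), (9, [299.3, 227.7], [298, 226], [300, 229])]
30 [261.6 266. ]
83 [274.6 244.1]
160 [294.4 210.4]
```

The marker is out: its collar is at side (275,243), and blue hasn't moved. Next I'll plan the transfer — rise clear of the blue marker, bring the tool vertical, go over the cup and lower.

```bash
cat > cup.py <<'E'
from t import *
CUP=np.array([.524,-.270])
yaw=np.degrees(np.arctan2(F[1,0],F[0,0]))
def vt(g,roll=0):
    T=Ro.from_euler("z",yaw+roll,degrees=True).as_matrix()@np.diag([-1,1,-1]);return np.array(g)+T@[0,0,H],T
def mk(L=.105):  # marker tip assuming rigid hold at 7 deg in tool frame: marker up dir in tool = T7^T n
    s=sensors.get_obs();C=Ro.from_euler("xyz",s["orientation"],degrees=True)
    m=C.apply([.122,0,-.993]);g=s["tool_pos"]+C.apply([0,0,-H]);print("grasp",g.round(4),"tip",(g-L*m).round(4),"mdir",m.round(3))
E
python3 - <<'E'
from cup import *
from kin import *
print("m in tool",(tp(0,0,0,0)[1].T@F[:,2]).round(3));mk();k=np.load("k.npy");q=sensors.get_obs()["joint_pos"]
p7,R7=tp(36,50,137,0)
delta(p7+[0,0,.1],R7,"rise")
for name,a in (("W1",vt([.50,.05,.335])),("W2",vt([.516,-.27,.24])),("W3",vt([.516,-.27,.118]))):
    b=ik(k,*a,4,q)[0];q=b[1];print(name,"%.1f %.1f"%b[2:],q.round(0));delta(*a,name)
E
```

```text
m in tool [ 0.122  0.    -0.993]
grasp [0.5546 0.0953 0.2281] tip [0.6073 0.0934 0.1373] mdir [-0.502  0.018  0.865]
rise shift [-0.0396 -0.0005 -0.093 ] turn [-0.09  0.13 -0.2 ] | now [0.5716 0.0947 0.1883] rpy [-180.    23.1  178. ] j [  37.   -2.  -43.   27.  -34. -150.] open 0.0103 t 12.2
W1 0.0 0.0 [  28.    1.  -12.   -0.  -77. -120.]
W1 shift [ 0.0237 -0.0472 -0.1225] turn [-0.05 23.13 -0.21] | now [0.5716 0.0947 0.1883] rpy [-180.    23.1  178. ] j [  37.   -2.  -43.   27.  -34. -150.] open 0.0103 t 12.2
W2 0.0 0.0 [ -8.  12. -12.   0. -66. -83.]
W2 shift [ 0.0359 -0.3664 -0.0244] turn [-0.05 23.13 -0.21] | now [0.5716 0.0947 0.1883] rpy [-180.    23.1  178. ] j [  37.   -2.  -43.   27.  -34. -150.] open 0.0103 t 12.2
W3 0.0 0.0 [ -8.  18. -20.   0. -51. -83.]
W3 shift [ 0.0838 -0.3664  0.0878] turn [-0.05 23.13 -0.21] | now [0.5716 0.0947 0.1883] rpy [-180.    23.1  178. ] j [  37.   -2.  -43.   27.  -34. -150.] open 0.0103 t 12.2
```

```bash
python3 -m pendant '[[-1,[-0.008,0,-0.02],[0,0,0]],[-1,[-0.02,0,-0.05],[0,0,0]],[-1,[-0.032,0,-0.078],[0,0,0]],[-1,[-0.04,0,-0.1],[0,0,0]],[-1,[-0.03,-0.01,-0.11],[0,4,0]],[-1,[-0.01,-0.02,-0.115],[0,9,0]],[-1,[0.005,-0.03,-0.12],[0,14,0]],[-1,[0.018,-0.04,-0.1225],[0,19,0]],[-1,[0.0237,-0.047,-0.1225],[0,23,0]],[-1,[0.0237,-0.047,-0.1225],[0,23,0]]]'; python3 -c "
from cup import *
mk();delta(*vt([.516,-.27,.24]))"
```

```text
clock: 12.98
tool_pos: [0.5009, 0.0493, 0.2896]
orientation: [-179.9, -0.3, 177.8]
force: [0.4, 0.4, -0.1]
opening: 0.0106
gripper_force: 30.0
grasp [0.5011 0.0494 0.3329] tip [0.5134 0.0487 0.2286] mdir [-0.117  0.007  0.994]
 shift [-0.0276 -0.3183  0.0935] turn [-0.13 -0.26 -0.35] | now [0.5009 0.0493 0.2896] rpy [-179.9   -0.3  177.8] j [  28.    2.  -12.   -0.  -77. -120.] open 0.0106 t 13.0
```

```bash
python3 -m pendant '[[-1,[-0.002,-0.02,0],[0,0,0]],[-1,[-0.005,-0.055,0],[0,0,0]],[-1,[-0.008,-0.09,0.005],[0,0,0]],[-1,[-0.012,-0.13,0.015],[0,0,0]],[-1,[-0.016,-0.17,0.03],[0,0,0]],[-1,[-0.02,-0.21,0.045],[0,0,0]],[-1,[-0.024,-0.25,0.06],[0,0,0]],[-1,[-0.027,-0.285,0.075],[0,0,0]],[-1,[-0.0276,-0.31,0.09],[0,0,0]],[-1,[-0.0276,-0.318,0.0935],[0,0,0]]]'; python3 -m pendant '[[-1,[0,0,0],[0,0,0]],[-1,[0,0,0],[0,0,0]],[-1,[0,0,0],[0,0,0]]]'; python3 -c "
from cup import *
mk();delta(*vt([.516,-.27,.118]))
im=viewer.snapshot('side')[:,:,::-1];tm=viewer.snapshot('top')[:,:,::-1]
cv2.imwrite('pics/ov_s.png',im);cv2.imwrite('pics/ov_t.png',tm)
for i,w in((im,(290,150,360,260)),(tm,(360,230,430,300))):
  for c in (((0,130,50),(8,255,255)),((50,60,30),(85,255,255)),):
    print([(len(b),b.mean(0).round(1).tolist(),b.min(0).tolist(),b.max(0).tolist()) for b in blobs(i,*c,w,8)])
# tip: white shank pixels
print('pred tip px',proj('side',[.525,-.27,.135]).round(1),'collar',proj('side',[.519,-.27,.188]).round(1),'rim',proj('side',[.524,-.27,.07]).round(1))
g=cv2.cvtColor(im,cv2.COLOR_BGR2GRAY)
for y in range(176,230,4): print(y,g[y,304:336].tolist())
"
```

```text
clock: 13.82
tool_pos: [0.5145, -0.2717, 0.1942]
orientation: [-179.9, -0.2, 177.7]
force: [-0.0, 1.3, -0.7]
opening: 0.0104
gripper_force: 30.0
clock: 14.07
tool_pos: [0.5167, -0.2684, 0.1987]
orientation: [-179.9, 0.1, 178.0]
force: [-0.7, 0.3, -0.7]
opening: 0.0102
gripper_force: 30.0
grasp [ 0.5166 -0.2683  0.242 ] tip [ 0.5297 -0.269   0.1378] mdir [-0.124  0.006  0.993]
 shift [ 0.001  -0.0014  0.124 ] turn [-0.11  0.15 -0.22] | now [ 0.5167 -0.2684  0.1987] rpy [-1.799e+02  1.000e-01  1.780e+02] j [ -8.  12. -12.   0. -66. -84.] open 0.0102 t 14.1
[(36, [320.2, 181.6], [316, 173], [323, 185])]
[(681, [319.8, 240.0], [308, 225], [332, 258])]
[]
[(9, [388.8, 249.3], [387, 248], [391, 251]), (162, [393.3, 265.1], [383, 259], [406, 270])]
pred tip px [319.6 204.8] collar [321.8 184.7] rim [320.1 228.5]
176 [109, 105, 105, 108, 108, 107, 106, 108, 108, 112, 107, 108, 105, 112, 106, 107, 85, 59, 33, 66, 94, 109, 109, 108, 109, 110, 108, 109, 108, 111, 104, 109]
180 [106, 109, 106, 108, 108, 105, 110, 107, 109, 104, 105, 102, 108, 107, 105, 85, 53, 31, 55, 80, 97, 109, 108, 107, 109,
[... 1219 characters left out ...]
4, 99, 97, 96, 94, 93, 96, 92, 93, 94, 92, 93, 95, 89, 86, 86, 86, 83, 78, 75, 69, 66, 56]
216 [147, 155, 162, 166, 163, 163, 164, 166, 153, 122, 106, 128, 153, 164, 152, 145, 132, 96, 62, 57, 51, 53, 56, 56, 55, 55, 55, 61, 57, 56, 55, 58]
220 [159, 180, 194, 198, 201, 198, 199, 198, 188, 172, 157, 165, 188, 198, 187, 180, 190, 177, 126, 62, 57, 56, 56, 50, 50, 52, 60, 57, 56, 57, 51, 60]
224 [168, 187, 198, 200, 200, 199, 198, 186, 181, 173, 163, 166, 172, 173, 170, 167, 171, 155, 131, 118, 148, 171, 176, 179, 187, 188, 184, 177, 170, 173, 174, 173]
228 [168, 182, 187, 175, 134, 77, 62, 62, 65, 70, 75, 73, 72, 70, 73, 77, 72, 70, 76, 78, 71, 78, 71, 77, 71, 74, 78, 100, 142, 171, 177, 171]
```

The tip is above the cup: side view, tip at (318,203) against the predicted (317,204), rim centre at (320,229). Lowering.

```bash
python3 -m pendant '[[-1,[0.003,-0.001,0.01],[0,0,0]],[-1,[0.004,-0.001,0.025],[0,0,0]],[-1,[0.004,-0.001,0.04],[0,0,0]],[-1,[0.004,-0.001,0.055],[0,0,0]],[-1,[0.004,-0.001,0.07],[0,0,0]],[-1,[0.004,-0.001,0.085],[0,0,0]],[-1,[0.004,-0.001,0.1],[0,0,0]],[-1,[0.004,-0.001,0.11],[0,0,0]],[-1,[0.004,-0.001,0.11],[0,0,0]]]'; python3 -m pendant '[[-1,[0,0,0.005],[0,0,0]],[-1,[0,0,0.01],[0,0,0]],[-1,[0,0,0.014],[0,0,0]],[-1,[0,0,0.016],[0,0,0]],[-1,[0,0,0.016],[0,0,0]],[-1,[0,0,0.016],[0,0,0]]]';python3 -c "
from cup import *
mk();st()"
```

```text
clock: 14.92
tool_pos: [0.5109, -0.269, 0.0859]
orientation: [-180.0, -0.1, 178.0]
force: [0.2, 0.3, -1.7]
opening: 0.0102
gripper_force: 30.0
clock: 15.42
tool_pos: [0.5125, -0.2701, 0.0724]
orientation: [-179.9, 0.1, 177.9]
force: [-0.7, -0.0, 0.9]
opening: 0.0104
gripper_force: 30.0
grasp [ 0.5125 -0.27    0.1157] tip [ 0.5254 -0.2706  0.0115] mdir [-0.123  0.006  0.993]
grasp face mm [ -47.2 -315.9   53.8] axis [-0.499 -0.001 -0.867] F [-0.7 -0.   0.9] M [ 0.03 -0.03  0.01] gf 30.0
```

```bash
python3 -m pendant '[[-1,[0,0,0.002],[0,0,0]],[-1,[0,0,0.004],[0,0,0]],[-1,[0,0,0.004],[0,0,0]],[-0.5,[0,0,0.004],[0,0,0]],[0,[0,0,0.004],[0,0,0]],[0.3,[0,0,0.004],[0,0,0]],[0.5,[0,0,0.004],[0,0,0]],[0.5,[0,0,0.004],[0,0,0]],[0.5,[0,0,0.004],[0,0,0]],[0.5,[0,0,0.004],[0,0,0]]]'; python3 -m pendant '[[0.5,[0,0,0],[0,0,0]],[0.5,[0,0,0],[0,0,0]],[0.5,[0,0,-0.01],[0,0,0]],[0.5,[0,0,-0.03],[0,0,0]],[0.5,[0,0,-0.06],[0,0,0]],[0.5,[0,0,-0.1],[0,0,0]],[0.5,[0,0,-0.13],[0,0,0]],[0.5,[0,0,-0.16],[0,0,0]],[0.5,[0,0,-0.18],[0,0,0]],[0.5,[0,0,-0.18],[0,0,0]]]';python3 -c "
from cup import *
im=viewer.snapshot('side')[:,:,::-1];tm=viewer.snapshot('top')[:,:,::-1]
cv2.imwrite('pics/rel2_s.png',im);cv2.imwrite('pics/rel2_t.png',tm)
for i,w in((im,(280,150,360,270)),(tm,(360,230,430,300))):
  for c in (((0,110,40),(8,255,255)),((50,60,30),(85,255,255)),):
    print([(len(b),b.mean(0).round(1).tolist(),b.min(0).tolist(),b.max(0).tolist()) for b in blobs(i,*c,w,8)])
delta(*vt([.5,.05,.335]));delta(*tp(0,0,100,55))"
```

```text
clock: 16.25
tool_pos: [0.5125, -0.27, 0.0683]
orientation: [-179.9, 0.1, 177.9]
force: [-0.1, -0.6, 0.5]
opening: 0.0518
gripper_force: 0.0
clock: 17.08
tool_pos: [0.5143, -0.2708, 0.2546]
orientation: [-179.8, 0.6, 178.0]
force: [0.8, -0.1, 0.2]
opening: 0.0656
gripper_force: 0.0
[(66, [330.2, 221.6], [322, 209], [337, 232])]
[(629, [319.3, 240.9], [308, 224], [332, 258])]
[(49, [393.5, 263.8], [390, 261], [398, 267]), (12, [396.2, 269.3], [395, 268], [398, 271])]
[(8, [398.9, 259.5], [398, 258], [400, 262]), (32, [403.6, 263.0], [399, 258], [406, 269]), (45, [387.1, 264.8], [383, 260], [393, 270])]
 shift [ 0.0239  0.319  -0.0425] turn [-0.08  0.23 -0.26] | now [ 0.5125 -0.2698  0.2498] rpy [-179.9    0.2  177.9] j [ -8.  10.  -8.   0. -73. -84.] open 0.0659 t 17.2
 shift [-0.0328  0.316   0.1101] turn [ 10.81 -21.05 -54.49] | now [ 0.5125 -0.2698  0.2498] rpy [-179.9    0.2  177.9] j [ -8.  10.  -8.   0. -73. -84.] open 0.0659 t 17.2
```

The marker stands in the cup, leaning a little: side view top end at (337,209), collar inside the mouth. Next is the return to the disc. I'll check the lean and compute the hover.

```bash
python3 - <<'E'
from cup import *
p,e=tri((336.5,209.8),(396.8,270.5));print("marker top",p.round(3),"gap",round(e,1),"lean approx deg",np.degrees(np.arccos(min(1,(p[2]-.006)/.13))).round(0))
print("cup rim recheck px", "side centre", 320)
delta(*tp(0,0,150,55),"h150")
E
```

```text
marker top [ 0.482 -0.266  0.124] gap 1.2 lean approx deg 25.0
cup rim recheck px side centre 320
h150 shift [-0.008   0.3158  0.0667] turn [ 10.81 -21.05 -54.49] | now [ 0.5125 -0.2698  0.2498] rpy [-179.9    0.2  177.9] j [ -8.  10.  -8.   0. -73. -84.] open 0.0659 t 17.2
```

```bash
python3 -m pendant '[[-0.1,[0,0.02,-0.01],[1.2,-2.3,-6]],[-0.1,[0,0.055,-0.02],[2.4,-4.7,-12.1]],[-0.1,[0,0.09,-0.02],[3.6,-7,-18.2]],[-0.1,[0,0.13,-0.02],[4.8,-9.4,-24.2]],[-0.1,[0,0.17,-0.02],[6,-11.7,-30.3]],[-0.1,[0,0.21,-0.02],[7.2,-14,-36.3]],[-0.1,[-0.002,0.25,-0.01],[8.4,-16.4,-42.4]],[-0.1,[-0.004,0.285,0.01],[9.6,-18.7,-48.4]],[-0.1,[-0.006,0.31,0.035],[10.8,-21,-54.5]],[-0.1,[-0.008,0.316,0.05],[10.8,-21,-54.5]]]'; python3 -m pendant '[[-0.1,[0,0,0],[0,0,0]],[-0.1,[0,0,0],[0,0,0]]]'; python3 -c "
from cup import *
st();delta(*tp(0,0,100,55));delta(*tp(0,0,42,55))
tm=viewer.snapshot('top')[:,:,::-1];print([(len(b),b.mean(0).round(1).tolist(),b.max(0).tolist()) for b in blobs(tm,(0,110,40),(8,255,255),(360,230,430,300))])"
```

```text
clock: 18.02
tool_pos: [0.5283, 0.0475, 0.1941]
orientation: [-161.0, 12.7, -124.1]
force: [-0.1, -1.4, -1.0]
opening: 0.0393
gripper_force: 0.0
clock: 18.18
tool_pos: [0.5309, 0.0453, 0.1969]
orientation: [-161.1, 12.7, -124.6]
force: [0.3, 0.2, 0.0]
opening: 0.0397
gripper_force: 0.0
grasp face mm [ 6.200e+00 -1.000e-01  1.629e+02] axis [-0.128 -0.002 -0.992] F [0.3 0.2 0. ] M [0.07 1.28 0.01] gf 0.0
 shift [-0.0014 -0.0016  0.0632] turn [ 0.22 -0.27  0.08] | now [0.5309 0.0453 0.1969] rpy [-161.1   12.7 -124.6] j [ 35.  -7. -45.  24. -36. -89.] open 0.0397 t 18.2
 shift [-0.0058 -0.0076  0.1207] turn [ 0.22 -0.27  0.08] | now [0.5309 0.0453 0.1969] rpy [-161.1   12.7 -124.6] j [ 35.  -7. -45.  24. -36. -89.] open 0.0397 t 18.2
[(27, [393.3, 263.4], [397, 267]), (4, [396.5, 269.5], [397, 270])]
```

```bash
python3 -m pendant '[[-0.1,[-0.001,-0.002,0.02],[0,0,0]],[-0.1,[-0.001,-0.002,0.045],[0,0,0]],[-0.1,[-0.0014,-0.002,0.063],[0,0,0]],[-0.1,[-0.002,-0.003,0.075],[0,0,0]],[-0.1,[-0.003,-0.004,0.085],[0,0,0]],[-0.1,[-0.0045,-0.006,0.1],[0,0,0]],[-0.1,[-0.0045,-0.006,0.1],[0,0,0]],[-0.1,[-0.0045,-0.006,0.1],[0,0,0]]]'; python3 -c "
from cup import *
st();delta(*tp(0,0,42,55))"
```

```text
clock: 18.9
tool_pos: [0.5781, 0.0428, 0.109]
orientation: [-161.0, 12.8, -124.8]
force: [0.5, -0.8, -0.1]
opening: 0.0396
gripper_force: 0.0
grasp face mm [ 3.1 -1.1 63.2] axis [-0.125 -0.002 -0.992] F [ 0.5 -0.8 -0.1] M [ 0.09  1.38 -0.01] gf 0.0
 shift [-0.0009  0.001   0.0214] turn [ 0.09 -0.22 -0.12] | now [0.5781 0.0428 0.109 ] rpy [-161.    12.8 -124.8] j [  27.    4.  -52.   39.  -18. -100.] open 0.0396 t 18.9
```

```bash
python3 -m pendant '[[-0.1,[-0.001,0.001,0.006],[0,0,0]],[-0.1,[-0.001,0.001,0.012],[0,0,0]],[-0.1,[-0.001,0.001,0.018],[0,0,0]],[-0.1,[-0.001,0.001,0.021],[0,0,0]],[-0.1,[-0.001,0.001,0.021],[0,0,0]]]'; python3 -m pendant '[[-1,[0,0,0],[0,0,0]],[-1,[0,0,0],[0,0,0]],[-1,[0,0,0],[0,0,0]],[-1,[0,0,0],[0,0,0]],[-1,[0,0,0],[0,0,0]],[-1,[0,0,0],[0,0,0]],[-1,[0,0,0],[0,0,0]],[-1,[0,0,0],[0,0,0]]]'; python3 -c "
from cup import *
st();delta(*tp(0,0,42,0))"
```

```text
clock: 19.32
tool_pos: [0.5861, 0.0447, 0.0903]
orientation: [-160.9, 12.9, -124.7]
force: [-0.1, -0.7, -0.2]
opening: 0.0398
gripper_force: 0.0
clock: 19.98
tool_pos: [0.5876, 0.0442, 0.091]
orientation: [-160.8, 12.9, -124.8]
force: [17.4, -11.3, -2.3]
opening: 0.0132
gripper_force: 29.0
grasp face mm [ 2.1  0.6 42.9] axis [-0.123 -0.003 -0.992] F [ 17.4 -11.3  -2.3] M [-3.99 -4.17 -1.54] gf 29.0
 shift [0.0016 0.0013 0.0011] turn [-0.11 -0.11 54.86] | now [0.5876 0.0442 0.091 ] rpy [-160.8   12.9 -124.8] j [  23.    6.  -55.   50.  -13. -108.] open 0.0132 t 20.0
```

Gripped again. Turn back 55° with a small centring correction.

```bash
python3 -m pendant '[[-1,[0.0005,0.001,0],[0,0,6]],[-1,[0.001,0.001,0],[0,0,12]],[-1,[0.001,0.001,0],[0,0,18]],[-1,[0.001,0.001,0],[0,0,24]],[-1,[0.001,0.001,0],[0,0,31]],[-1,[0.001,0.001,0],[0,0,37]],[-1,[0.001,0.001,0],[0,0,43]],[-1,[0.001,0.001,0],[0,0,49]],[-1,[0.001,0.001,0],[0,0,55]],[-1,[0.001,0.001,0],[0,0,55]]]'; python3 -c "
from cup import *
st();delta(*tp(0,0,42,0))"
```

```text
clock: 20.82
tool_pos: [0.5869, 0.0439, 0.091]
orientation: [179.9, 23.0, 177.6]
force: [20.4, -13.1, -2.9]
opening: 0.0117
gripper_force: 30.0
grasp face mm [ 1.5  0.3 43.2] axis [-0.122 -0.002 -0.993] F [ 20.4 -13.1  -2.9] M [-4.46 -5.18 -1.86] gf 30.0
 shift [ 0.0014 -0.0002  0.0014] turn [-0.14  0.01 -0.56] | now [0.5869 0.0439 0.091 ] rpy [179.9  23.  177.6] j [  23.    6.  -55.   51.  -12. -164.] open 0.0117 t 20.8
```

```bash
python3 -m pendant '[[-0.3,[0,0,0],[0,0,0]],[-0.3,[0,0,0],[0,0,0]],[-0.3,[0,0,0],[0,0,0]],[-0.3,[0,0,0],[0,0,0]],[-0.3,[0,0,0],[0,0,0]],[-0.3,[0.001,0,-0.01],[0,0,0]],[-0.3,[0.003,0,-0.03],[0,0,0]],[-0.3,[0.006,0,-0.055],[0,0,0]],[-0.3,[0.01,0,-0.085],[0,0,0]],[-0.3,[0.014,0,-0.115],[0,0,0]]]'; python3 -m pendant '[[-0.3,[-0.01,0,-0.03],[0,0,0]],[-0.3,[0.02,0,-0.05],[0,0,0]],[-0.3,[0.03,0,-0.07],[0,0,0]],[-0.3,[0.03,0,-0.07],[0,0,0]],[-0.3,[0.03,0,-0.07],[0,0,0]],[-0.3,[0.03,0,-0.07],[0,0,0]]]'; python3 - <<'E'
from cup import *
st()
im=viewer.snapshot('side')[:,:,::-1];tm=viewer.snapshot('top')[:,:,::-1]
for n,i in(('side',im),('top',tm)):
  h=cv2.cvtColor(i,cv2.COLOR_BGR2HSV)
  print(n,''.join('Y' if (15<=h[y,x,0]<=32 and h[y,x,1]>90) else '.' for a in range(-90,95,5) for x,y in [proj(n,o+F@np.array([47*np.cos(np.radians(a)),47*np.sin(np.radians(a)),13])/1000).round().astype(int)]))
for i,w in((im,(255,220,300,260)),(tm,(285,205,315,240))):
  print([(len(b),b.mean(0).round(1).tolist()) for b in blobs(i,(105,120,50),(130,255,255),w)])
for i,w in((im,(280,150,360,270)),(tm,(360,230,430,300))):
  for c in (((0,110,40),(8,255,255)),((50,60,30),(85,255,255)),): print([(len(b),b.mean(0).round(1).tolist(),b.min(0).tolist(),b.max(0).tolist()) for b in blobs(i,*c,w,8)])
f=lambda i,x,y,w,h:cv2.resize(i[y:y+h,x:x+w],(400,400),interpolation=cv2.INTER_CUBIC)
cv2.imwrite('pics/fin.png',np.hstack([f(im,215,180,140,140),f(tm,250,190,80,80)]))
E
```

```text
clock: 21.65
tool_pos: [0.5252, 0.0477, 0.1893]
orientation: [-180.0, 22.7, 178.2]
force: [0.7, 0.3, 0.2]
opening: 0.0306
gripper_force: 0.0
clock: 22.15
tool_pos: [0.4718, 0.0494, 0.2419]
orientation: [180.0, 22.8, 178.2]
force: [1.1, -0.6, -0.7]
opening: 0.0309
gripper_force: 0.0
grasp face mm [-22.6   2.  231.5] axis [-0.125  0.001 -0.992] F [ 1.1 -0.6 -0.7] M [ 0.01  1.32 -0.05] gf 0.0
side .....YYYYYYYYYYY......YYYYYYYYYYYYYYY
top YY.....YYYYYYY.........YYYYYYYYYYYYYY
[(32, [280.9, 229.9]), (111, [271.1, 244.9])]
[(52, [301.2, 220.3]), (11, [299.2, 227.9])]
[(20, [334.0, 212.7], [332, 210], [337, 216]), (39, [329.2, 224.0], [326, 217], [332, 231])]
[(629, [319.3, 240.8], [308, 225], [332, 257])]
[(28, [393.2, 263.2], [390, 261], [397, 267])]
[(43, [386.2, 261.3], [384, 250], [390, 269]), (16, [403.6, 263.8], [399, 257], [406, 269])]
```

View pics/fin.png

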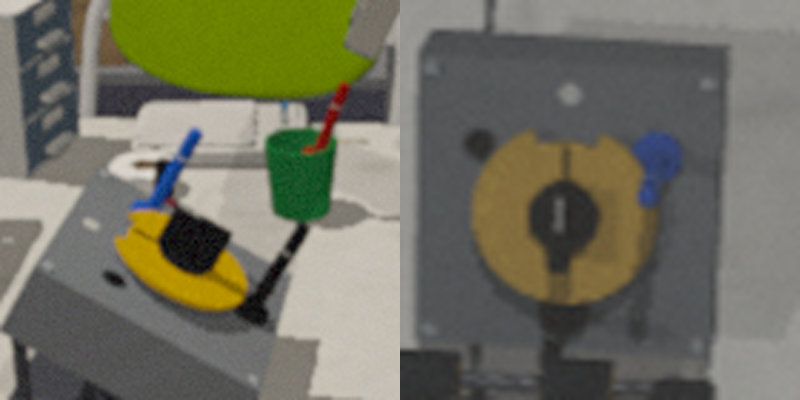

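The final picture shows red standing in the upright cup (side crop (330,130)), the red bore empty at (115,278), and blue and black still seated. The notch at (570,138) points at the white dot (570,95), and the gripper is clear of everything. Handing in.

```bash
python3 -c "
from plant import workorder
print(workorder.close_job())"
```

```text
the job is handed in; nothing more can be done
None
```

The job is handed in, with no verdict returned: the red marker stands in the green cup, the disc's notch is back at the white dot, the blue and black markers are still seated, and the gripper is clear.

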